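Set out the doses and zero the grinder

ROBOT

A 6-joint arm with a two-finger parallel gripper is mounted at the origin on the work surface. World frame = base frame: x ahead of the robot, y to its left, z up, the work surface at z = 0. Lengths are in m, angles in rad, forces in N, time in s.
With the tool pointing down it reaches from about 0.375 to 0.9 m from the base axis. Payload 3.1 kg.
Tool frame: the origin (TCP) lies midway between the tips of the shut fingers; the grasp point (between the pads) lies 19 mm behind it; x points along the fingers, z is the direction in which the jaws open and shut, and the axes are right-handed (so a half turn about x gives the same grasp; the last joint's range is limited). The gripper opens to 87 mm and grips with 3 to 60 N. Pads are 19 mm wide; open, the fingers measure 117 mm over their backs; the gripper's body (75 mm by 190 mm) begins 51 mm behind the grasp point.
Start: joints at [0.99, 0.527, 1.433, -0, 1.181, -0.178], TCP at [0.245, 0.575, 0.223] pointing down, gripper open.
Joint ranges: [-3.08, 3.08], [-0.75, 2.2], [0.22, 2.44], [-1.43, 4.57], [0, 2.65], [-2.85, 2.85]. Speed limits (rad/s): [2.79, 2.79, 3.14, 3.14, 3.14, 3.14].

INTERFACE

Orientations are given as a unit quaternion [x, y, z, w].
In Python, from rig import robot, optics, workorder gives the robot as it stands.
- The arm moves only by the tool arm_command, never from a script. Its argument "plan" is a list of rows, each a list of 7 numbers: the shift along the tool's x, y, z in cm, then the turn, a rotation vector about the tool's x, y, z in rad, then the finger opening in cm, from 0 to 8.7. In form: [[x, y, z, ax, ay, az, gripper], ...]. A call has 1 to 12 rows; each row shifts and turns the pose as measured when the row begins, along the tool's axes as they then stand; what a row does not reach is not made up. A row lasts 1/8 s, in which the tool goes at most 62.5 mm and 10.7 degrees, less where a joint would pass 70% of its speed; a pose out of reach is approached as far as the arm can. A call with a gripper value outside its range is refused whole. The fingers move at their own pace and stop on an object; "grip_force" is the grip in N (left out, the last holds). Time passes only in rows, so rows that do not move let the fingers close. It gives the time, the measured TCP pose, the force and the opening at its end, in the units of the state.
- robot.get_obs(): the state, without advancing time (a new reading comes with each control period).
- optics.camera(name): name is "scene" or "top" or "wrist"; returns (picture, depth): 480x640x3 uint8, blue, green, red; 480x640 float32, m along the optical axis (not along the pixel's ray), 0 where there is no reading.
- optics.camera_info(name): a dict with "mtx" (3x3 intrinsics, pixels), "position" and "rotation" of the camera in the world; the wrist camera has in their place "tool_from_camera" (4x4, takes a point from camera to tool coordinates, whose origin is the TCP and whose axes are the tool frame's). Camera axes: x right, y down, z forward; pixel columns grow to the right and rows downward; lengths in m; the calibration is good to about 2 mm. The wrist camera is an equidistant fisheye: a pixel r from the principal point sees the ray r / f radians off the axis. A picture is of the moment at which its call begins: read the wrist's pose just before it. camera_info takes no time and is no camera call.
- workorder.hand_in(): hands the job in, once; it reports no verdict.
The state is a dict: "time": time; "q": joint angles; "joint_velocities": joint speeds; "joint_torque": joint torques, N m; "position": TCP position; "tool_rot": TCP orientation; "ft_force": force on the tool from outside, world axes, zero at the start; "moment": the same for the moment, N m; "grip_width": finger opening in m.
Only numpy, scipy, OpenCV 4.12 (cv2) and the standard library are available. Lean on these libraries where they do the work, as an engineer would, in place of code of your own. Each camera call takes 0.05 s, during which the arm holds its last target. There are 200 camera calls.

TASK

Set up the grinder station for the next brew: free the dose case's snap-fit cover by pressing its two side tabs together, lift it off and set it down right way up on the counter beside it, then stand every dose tin from the case upright on the bar mat and snap the cover back on the empty case so that both tabs spring out. Last of all, with the case closed, zero the grinder: turn its dial clockwise to the stop, then back it off exactly five clicks and let go. Leave the tamper, the milk pitcher and the dosing cup as they are.

Things in the scene. Friction and masses are not known exactly. Their poses are not given: they have to be found in the camera images.
- case: Base of the dose case, fixed: flat black plate 222 (x) x 80 (y) x 5 mm. Four tin pockets in a row along its x axis at x = -75, -25, 25, 75 mm, floor 5 mm above the counter, inside 45 mm wide. Walls round the row and between the pockets, top 22 mm above the counter, outer faces at y = +-25.5 and x = +-100 mm; a tin stands out 23 mm above them. Origin: centre of the underside.
- keeper_l (a point): Top of the case's +y keeper: a small fixed bridge at the middle of the long side, 34 mm long (x), 5 mm thick (inner face 31 mm from the case's middle line), top 21.5 mm above the counter. A hook of the cover catches under it. Keep fingertips above it.
- keeper_r (a point): Top of the same keeper on the case's -y side.
- cover: Loose cover of the case, smoky plastic, 210 (x) x 58 (y) x 47 mm high, open below, about 0.13 kg, with black side tabs at the middle of its long sides. Origin: centre of its lower edge. On the case its axes lie along the case's and its origin is 5 mm above the case's, with about 1.5 mm play. To close it, lower it squeezed and let go, or push it straight down (about 15 N) until both hooks snap in.
- cover_grip (a point): Midpoint between the two tabs, 38 mm above the cover's lower edge. Each tab is a plate 22 mm long (x), 4 mm thick, 2 to 45 mm above the lower edge, in a 42 mm wide recess. Outer faces 61 mm apart (along y) free, 51 mm fully pressed. At its foot a hook points 4 mm outwards, under the keeper. Squeezing both frees the cover; lift and carry it by the squeezed tabs.
- tab_l (a joint): Side tab of the cover on its +y side: 0 m = sprung out (latched), up to 0.005 m = pressed in towards the middle; the hook is clear of the keeper from about 0.004 m (0.005 at worst). Spring 1.6 N at rest, 3.6 N fully pressed.
- tab_r (a joint): The same tab on the cover's -y side.
- mat: Black rubber bar mat, fixed, 240 (x) x 160 (y) x 4 mm thick. Origin: centre of its underside.
- tin1: Dose tin: squat round aluminium tin with a screw lid, diameter 42 mm, 40 mm tall, about 45 g, upright in one of the case's pockets under the cover at the start (which pocket varies); two to four tins are there, None if absent. Origin: centre of its underside, z up.
- tin2: Dose tin: squat round aluminium tin with a screw lid, diameter 42 mm, 40 mm tall, about 45 g, upright in one of the case's pockets under the cover at the start (which pocket varies); two to four tins are there, None if absent. Origin: centre of its underside, z up.
- tin3: Dose tin: squat round aluminium tin with a screw lid, diameter 42 mm, 40 mm tall, about 45 g, upright in one of the case's pockets under the cover at the start (which pocket varies); two to four tins are there, None if absent. Origin: centre of its underside, z up.
- tin4: Dose tin: squat round aluminium tin with a screw lid, diameter 42 mm, 40 mm tall, about 45 g, upright in one of the case's pockets under the cover at the start (which pocket varies); two to four tins are there, None if absent. Origin: centre of its underside, z up.
- grinder: Coffee grinder, fixed, white housing with its spout towards the robot (its -x), 250 (x) x 130 (y) mm, flat deck 190 mm above the counter; a round bean hopper 97 mm across rises to 62 mm above the deck, centred at x = +72 mm. Origin: centre of the underside.
- dial (a joint): Grind dial on the grinder's deck, upright axis. Angle in rad from the fine stop: 0 = against the stop, growing anticlockwise seen from above, to 5.24. One sprung click every 0.262 rad (15 degrees), the stop is on a click; five clicks back is 1.31. A click takes about 0.06 N m. The white line on its top points to the grinder's -x (the long tick of the scale) at the stop.
- dial_top (a point): Centre of the dial's top face, 220 mm above the counter. The dial is a round black fluted knob, diameter 48 mm; grip it by its rim, which reaches from 6 to 30 mm above the deck.
- tamper: Bystander: steel tamper standing on its 58 mm base, 83 mm tall. Origin: centre of the underside.
- pitcher: Bystander: steel milk pitcher, 86 mm wide, 98 mm tall. Origin: centre of the underside.
- cup: Bystander: open steel dosing cup, 58 mm wide, 58 mm tall. Origin: centre of the underside.

How it is judged:
On the way, in this order (a step that is already met when the one before it is completed fails the run):
1. both side tabs of the cover pressed fully together while the cover is still on the case (horizontal distance between cover and case below 0.005 m and z of cover in the frame of case below 0.0085 m and angle between the x axis of cover and the x axis of case, either way round below 0.06 rad and angle between cover's own z axis and vertical below 0.05 rad and value of joint each of tab_l, tab_r above 0.004 m), for 0.1 s.
2. cover lifted off and set down on the counter, clear of the case (horizontal distance between cover and case above 0.06 m and height (world z) of cover below 0.012 m and angle between cover's own z axis and vertical below 0.15 rad and contact force between the fingers and cover below 0.2 N), for 0.2 s.
3. every dose tin stands upright on the bar mat (x of tin1 in the frame of mat between -0.105 and 0.105 m and y of tin1 in the frame of mat between -0.065 and 0.065 m and z of tin1 in the frame of mat between 0 and 0.008 m and angle between each of tin1, tin2, tin3, tin4's own z axis and vertical below 0.12 rad and linear speed of each of tin1, tin2, tin3, tin4 below 0.02 m/s and x of tin2 in the frame of mat between -0.105 and 0.105 m and y of tin2 in the frame of mat between -0.065 and 0.065 m and z of tin2 in the frame of mat between 0 and 0.008 m and x of tin3 in the frame of mat between -0.105 and 0.105 m and y of tin3 in the frame of mat between -0.065 and 0.065 m and z of tin3 in the frame of mat between 0 and 0.008 m and x of tin4 in the frame of mat between -0.105 and 0.105 m and y of tin4 in the frame of mat between -0.065 and 0.065 m and z of tin4 in the frame of mat between 0 and 0.008 m), for 0.2 s.
4. cover snapped back on the case, both tabs sprung out, let go (horizontal distance between cover and case below 0.005 m and z of cover in the frame of case below 0.0085 m and angle between the x axis of cover and the x axis of case, either way round below 0.06 rad and angle between cover's own z axis and vertical below 0.05 rad and value of joint each of tab_l, tab_r below 0.0015 m and contact force between the fingers and cover below 0.2 N), for 0.2 s.
5. dial turned clockwise to its stop (value of joint dial below 0.06 rad), for 0.1 s.
6. dial backed off five clicks from the stop (value of joint dial between 1.219 and 1.399 rad), for 0.2 s.
At the end, for the whole second after the job is handed in: Every tin present stands upright and at rest, its whole base on the mat (centre within 105 x 65 mm of the mat's centre); cover on the case (within 5 mm, raised under 3.5 mm) with both tabs out within 1.5 mm; dial five clicks (1.31 +- 0.09 rad) from its stop (all of step 3 and all of step 4 and all of step 6 and velocity of joint dial between -0.05 and 0.05 rad/s); the robot touches nothing.
It fails at once if the tamper knocked over or pushed more than 30 mm (distance of tamper from where it was at the start of the episode above 0.03 m or angle between tamper's own z axis and vertical above 0.4 rad).
It fails at once if the pitcher knocked over or pushed more than 30 mm (distance of pitcher from where it was at the start of the episode above 0.03 m or angle between pitcher's own z axis and vertical above 0.4 rad).
It fails at once if the cup knocked over or pushed more than 30 mm (distance of cup from where it was at the start of the episode above 0.03 m or angle between cup's own z axis and vertical above 0.4 rad).
Of tin1, tin2, tin3, tin4 only 2 to 4 are there at a start; the rules pass over those that are not, and their reading is None.
At some moment in a run one of tin1, tin2, tin3, tin4 may be knocked a few centimetres aside while the robot is not near it.
It also fails if it takes over 210 s, if anything falls off the work surface, if the arm or the gripper's body presses on something with over 40 N, if the wrist force passes 120 N, or if a joint passes its speed limit or range.

## Working session

There is one attempt and no reset: what is moved stays moved. The work goes in short steps, Python scripts to look and compute and a tool call to move; the robot and the scene stay as the last step left them, time stands still between calls to the robot, and variables do not carry over. Pictures are saved under pics/ and viewed, about 12 in all and at most 16, crops included, and the job is handed in when it is done.

Besides the shell and the picture viewer there is one more tool, called after ">>>" as name(argument=value, ...), one argument or row to a line, values as JSON. arm_command: Moves the arm, as the interface text tells. Its arguments: {"type":"object","properties":{"plan":{"type":"array"},"grip_force":{"type":"number"}},"required":["plan"]}

```bash
ls; mkdir -p pics; cat > h.py <<'E'
import numpy as np, cv2
from scipy.spatial.transform import Rotation as R
from rig import robot, optics, workorder
def snap(n):
    o=robot.get_obs(); p,d=optics.camera(n); i=optics.camera_info(n)
    K=np.array(i['mtx'])
    if n=='wrist':
        T=np.array(i['tool_from_camera']); Rt=R.from_quat(o['tool_rot']).as_matrix()
        Rc=Rt@T[:3,:3]; t=Rt@T[:3,3]+np.array(o['position'])
    else:
        r=np.array(i['rotation']); Rc=r if r.shape==(3,3) else R.from_quat(r).as_matrix(); t=np.array(i['position'])
    return p,d,K,Rc,t
def dirs(n,uv,K):
    uv=np.atleast_2d(np.asarray(uv,float)); x=(uv[:,0]-K[0,2])/K[0,0]; y=(uv[:,1]-K[1,2])/K[1,1]
    if n!='wrist': return np.c_[x,y,np.ones(len(x))]
    th=np.hypot(x,y); s=np.where(th>1e-9,np.sin(th)/np.maximum(th,1e-9),1); return np.c_[x*s,y*s,np.cos(th)]
def onplane(n,uv,z,K,Rc,t):
    w=dirs(n,uv,K)@Rc.T; return t+w*((z-t[2])/w[:,2])[:,None]
def cloud(n,d,K,Rc,t):
    v,u=np.mgrid[:480,:640]; w=dirs(n,np.c_[u.ravel(),v.ravel()],K)
    P=(w/w[:,2:]*d.reshape(-1,1))@Rc.T+t; P[d.ravel()<=0]=np.nan
    return P.reshape(480,640,3)
E
python3 - <<'E'
from h import *
o=robot.get_obs(); print(o)
for n in('top','scene'):
    p,d,K,Rc,t=snap(n); cv2.imwrite(f'pics/{n}0.png',p); np.savez(f'{n}0.npz',p=p,d=d,K=K,Rc=Rc,t=t); print(n,K,Rc,t)
E
```

```text
pics
{'time': 0.0, 'q': array([ 9.89511010e-01,  5.28484188e-01,  1.43391268e+00, -8.80049422e-06,
        1.18139651e+00, -1.78510352e-01]), 'joint_velocities': array([-0.0003395 ,  0.00076169, -0.00104807,  0.00020624,  0.00077791,
       -0.0002242 ]), 'joint_torque': array([-7.88975285e-04, -4.40048361e+01, -1.76588076e+01,  6.33438933e-02,
        5.83703094e-02, -1.71216607e-04]), 'position': array([0.2445507 , 0.57436425, 0.22155727]), 'tool_rot': array([-0.39019084,  0.5906223 ,  0.38957169,  0.58919462]), 'ft_force': array([-0.17566034,  1.05063167, -0.32025882]), 'moment': array([-0.0285266 , -0.01047955,  0.0257127 ]), 'grip_width': 0.08728212148239703}
top [[554.95792428   0.         323.77510166]
 [  0.         554.95792428 236.83974018]
 [  0.           0.           1.        ]] [[-0.01303347 -0.9903657   0.13786195]
 [-0.99984695  0.01451738  0.00976363]
 [-0.01167096 -0.13771359 -0.99040333]] [0.45717045 0.00274912 1.2606244 ]
scene [[477.83239522   0.         311.39608518]
 [  0.         477.83239522 239.48908661]
 [  0.           0.           1.        ]] [[-0.82569168  0.48487034 -0.28832966]
 [ 0.56406043  0.71714627 -0.4093129 ]
 [ 0.00831086 -0.50060161 -0.86563789]] [0.88176954 0.36194595 0.94214358]
```

View pics/top0.png

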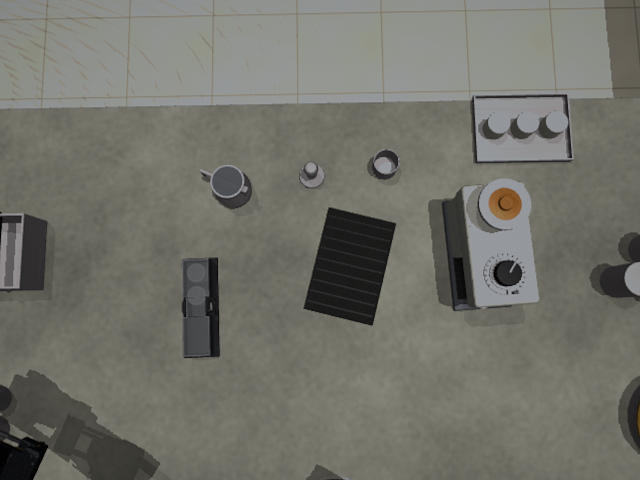

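View pics/scene0.png

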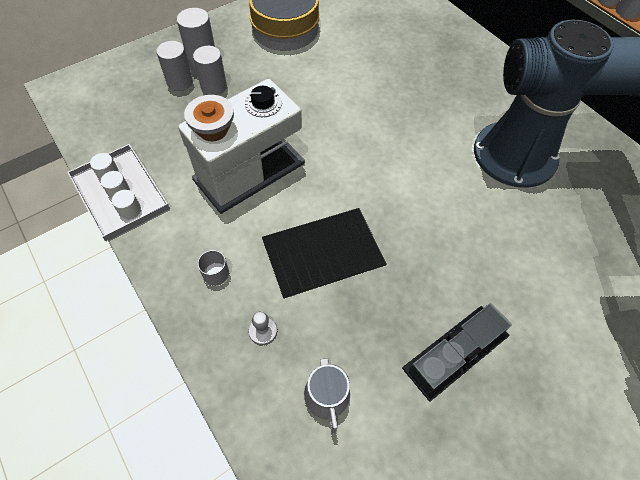

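Top view: case with its cover at about (200,308), with tins visible at (197,270) and (197,291). Mat at (350,266), dial at (509,271), pitcher (230,185), tamper (312,175), cup (385,163). The scene view agrees with this layout.

```bash
python3 - <<'E'
from h import *
z=np.load('top0.npz'); p,d,K,Rc,t=[z[k] for k in('p','d','K','Rc','t')]
P=cloud('top',d,K,Rc,t)
def rect(m,zz,name):
    m=m.astype(np.uint8); n,l,s,c=cv2.connectedComponentsWithStats(m); i=1+np.argmax(s[1:,4])
    ys,xs=np.nonzero(l==i); W=onplane('top',np.c_[xs,ys],zz,K,Rc,t)[:,:2]
    r=cv2.minAreaRect((W*1000).astype(np.float32)); print(name,r,'zmed',np.nanmedian(P[...,2][l==i]),s[i])
win=lambda a,b,c,e:(lambda M:(M.__setitem__((slice(b,e),slice(a,c)),True),M)[1])(np.zeros((480,640),bool))
Z=P[...,2]; g=p.max(2)
print('counter z',np.nanmedian(Z[380:440,300:450]), np.nanmedian(Z[260:350,190:207]))
w=win(165,240,235,375)
rect(w&(Z>.043)&(Z<.065),.052,'covertop')
rect(w&(g<38),.01,'black case')
rect(win(290,195,410,340)&(g<50),.004,'mat')
wg=win(440,170,560,320)
rect(wg&(Z>.18)&(Z<.2),.19,'deck')
# dial
m=win(490,255,530,290)&(g<60); ys,xs=np.nonzero(m); c,r=cv2.minEnclosingCircle(np.c_[xs,ys].astype(np.float32)); print('dial px',c,r,onplane('top',c,.22,K,Rc,t), np.nanmedian(Z[m]))
print('line hi', [ (x,y) for y,x in zip(*np.nonzero(win(494,256,524,288)&(g>120)&(Z>.21)))][:40])
for nme,a in dict(pitcher=(195,160,255,215),tamper=(295,155,330,192),cup=(368,145,405,185)).items():
    m=win(*a)&(Z>.02); q=P[m]; print(nme,q.min(0),q.max(0))
crop=cv2.resize(p[235:375,160:240],None,fx=4,fy=4,interpolation=cv2.INTER_CUBIC)
sc=cv2.imread('pics/scene0.png')[290:410,390:520]; sc=cv2.resize(sc,(520,480),interpolation=cv2.INTER_CUBIC)
crop=np.vstack([crop,np.zeros((0,320,3),np.uint8)]); out=np.zeros((560,800,3),np.uint8); out[:,:320]=np.clip(crop.astype(int)*2,0,255); out[:480,320:]=np.clip(sc[:,:480].astype(int)*2,0,255)
cv2.imwrite('pics/crop0.png',out)
E
```

```text
counter z -0.00026900833936682744 0.05143324956074924
covertop ((477.60137939453125, 293.5189514160156), (209.9997100830078, 60.87257766723633), 1.2743351459503174) zmed 0.05135529310325104 [ 182  258   29   99 2617]
black case ((477.43646240234375, 267.10784912109375), (28.825422286987305, 217.9544219970703), 89.95317077636719) zmed 0.0068254634908399 [205 258  14  99 897]
mat ((566.0048828125, -43.049041748046875), (158.05857849121094, 237.32846069335938), 75.46926879882812) zmed 0.003532320676696843 [ 304  208   92  117 7255]
deck ((589.4606323242188, -325.29791259765625), (238.0439453125, 126.07839965820312), 3.6448147296905518) zmed 0.18955545491388004 [ 460  184   79  123 5222]
dial px (507.1440124511719, 273.0159912109375) 14.180536270141602 [[ 0.52873781 -0.32882251  0.22      ]] 0.2192112845757196
line hi [(np.int64(515), np.int64(262)), (np.int64(514), np.int64(263)), (np.int64(515), np.int64(263)), (np.int64(514), np.int64(264)), (np.int64(515), np.int64(264)), (np.int64(513), np.int64(265)), (np.int64(514), np.int64(265)), (np.int64(512), np.int64(266)), (np.int64(513), np.int64(266)), (np.int64(512), np.int64(267)), (np.int64(513), np.int64(267)), (np.int64(511), np.int64(268)), (np.int64(512), np.int64(268)), (np.int64(511), np.int64(269)), (np.int64(512), np.int64(269)), (np.int64(510), np.int64(270)), (np.int64(511), np.int64(270)), (np.int64(510), np.int64(271)), (np.int64(511), np.int64(271))]
pitcher [0.70126166 0.17691776 0.02059143] [0.77945119 0.28449356 0.10518832]
tamper [0.7612122  0.02736719 0.02071359] [0.79083422 0.05649313 0.08802289]
cup [ 0.76459955 -0.15351719  0.02010507] [ 0.82165275 -0.09715662  0.0640689 ]
```

View pics/crop0.png

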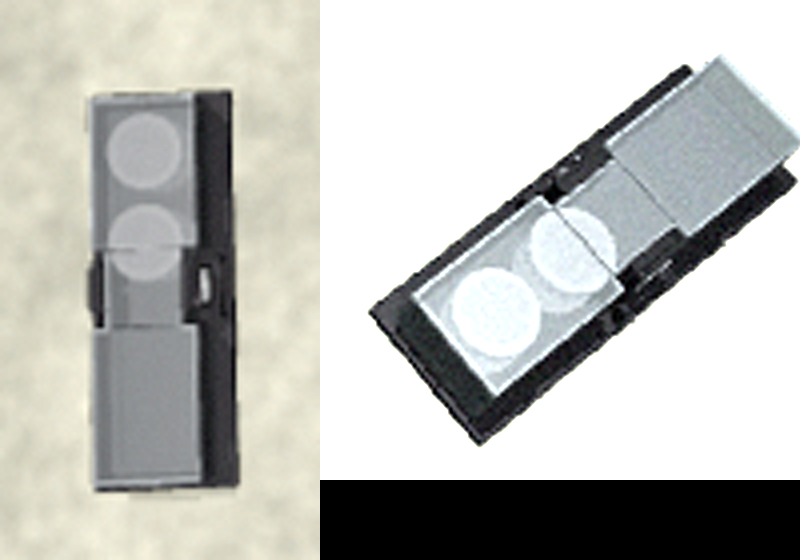

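```bash
cat >> h.py <<'E'
def pose(yaw):  # tool x down, jaw axis z at angle yaw from world +y (mod pi), choose nearest to current
    o=robot.get_obs(); Rt=R.from_quat(o['tool_rot']).as_matrix(); best=None
    for k in(0,np.pi):
        a=yaw+k; z=np.array([-np.sin(a),np.cos(a),0]); x=np.array([0,0,-1.]); M=np.c_[x,np.cross(z,x),z]
        w=R.from_matrix(Rt.T@M).magnitude()
        if best is None or w<best[0]: best=(w,M)
    return best[1]
def go(p,yaw,grip,n=None,M=None):
    o=robot.get_obs(); R0=R.from_quat(o['tool_rot']); p0=np.array(o['position']); R1=R.from_matrix(pose(yaw) if M is None else M)
    rv=(R0.inv()*R1).as_rotvec(); D=np.array(p)-p0
    n=n or int(np.ceil(max(np.linalg.norm(D)/.055,np.linalg.norm(rv)/.17,1)))
    rows=[]
    for i in range(n):
        Ri=R0*R.from_rotvec(rv*i/n); rows.append([round(float(v),2) for v in Ri.inv().apply(D/n)*100]+[round(float(v),3) for v in rv/n]+[grip])
    print('q',np.round(o['q'],2),'F',np.round(o['ft_force'],1),'w',round(o['grip_width'],4),'t',round(o['time'],2)); print('pos',np.round(p0,4),'err mm',np.round(D*1000,1),'rot',np.round(rv,3)); print(rows)
E
python3 -c "
from h import *
go([.4776,.2935,.2],.02,8.7)"
```

```text
q [ 0.99  0.53  1.43 -0.    1.18 -0.18] F [-0.6  0.5  0.4] w 0.0873 t 0.1
pos [0.2446 0.5744 0.2217] err mm [ 233.  -280.9  -21.7] rot [-0.423 -0.002 -0.001]
[[0.31, -4.64, -2.39, -0.06, -0.0, -0.0, 8.7], [0.31, -4.48, -2.66, -0.06, -0.0, -0.0, 8.7], [0.31, -4.31, -2.93, -0.06, -0.0, -0.0, 8.7], [0.31, -4.13, -3.18, -0.06, -0.0, -0.0, 8.7], [0.31, -3.93, -3.43, -0.06, -0.0, -0.0, 8.7], [0.31, -3.72, -3.66, -0.06, -0.0, -0.0, 8.7], [0.31, -3.49, -3.88, -0.06, -0.0, -0.0, 8.7]]
```

>>> arm_command(
  plan=[
    [0.3,-4.6,-2.4,-0.06,0,0,8.7],
    [0.3,-4.5,-2.7,-0.06,0,0,8.7],
    [0.3,-4.3,-2.9,-0.06,0,0,8.7],
    [0.3,-4.1,-3.2,-0.06,0,0,8.7],
    [0.3,-3.9,-3.4,-0.06,0,0,8.7],
    [0.3,-3.7,-3.7,-0.06,0,0,8.7],
    [0.3,-3.5,-3.9,-0.06,0,0,8.7],
    [0,0,0,0,0,0,8.7],
  ],
)

```text
time: 1.1
position: [0.4841, 0.2865, 0.1969]
tool_rot: [-0.508, 0.493, 0.509, 0.49]
ft_force: [0.0, 0.4, 0.1]
grip_width: 0.0872
```

```bash
python3 - <<'E'
from h import *
go([.4776,.2935,.2],.02,8.7)
p,d,K,Rc,t=snap('wrist'); cv2.imwrite('pics/w1.png',p); np.savez('w1.npz',p=p,d=d,K=K,Rc=Rc,t=t)
print(K,Rc,t)
P=cloud('wrist',d,K,Rc,t); Z=P[...,2]
m=(np.abs(Z-.052)<.005)&(abs(P[...,0]-.478)<.15)&(abs(P[...,1]-.29)<.08); print(m.sum())
if m.sum(): print(cv2.minAreaRect((P[m][:,:2]*1000).astype(np.float32)), np.median(Z[m]))
E
```

```text
q [ 0.34  0.48  1.62 -0.    1.05 -1.27] F [0.  0.4 0.1] w 0.0872 t 1.1
pos [0.4841 0.2865 0.1969] err mm [-6.5  7.   3.1] rot [ 0.015 -0.003 -0.003]
[[-0.31, 0.63, 0.72, 0.015, -0.003, -0.003, 8.7]]
[[371.64829954   0.         323.36667913]
 [  0.         371.64829954 239.87709815]
 [  0.           0.           1.        ]] [[-0.03509671  0.96051217  0.27601557]
 [ 0.99938038  0.0344662   0.00713642]
 [-0.00265859  0.27609501 -0.96112667]] [0.40831806 0.28406784 0.36092481]
15120
((473.2435302734375, 294.12689208984375), (203.53492736816406, 62.63960266113281), 1.082606554031372) 0.05363246904527927
```

View pics/w1.png

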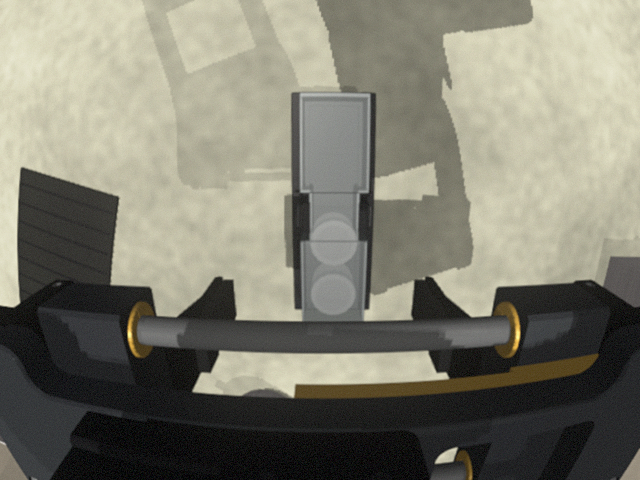

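The cover is centred between the fingers, its tabs at about (303,218) and (362,218). The tins are at (335,240) and (335,290), and the far end is hidden by the gripper. Moving down.

>>> arm_command(
  plan=[
    [0,0.7,0.7,0.015,0,0,8.7],
    [0,0,0,0,0,0,8.7],
    [5,0,0,0,0,0,8.7],
    [5,0,0,0,0,0,8.7],
    [0,0,0,0,0,0,8.7],
  ],
)

```text
time: 1.78
position: [0.4709, 0.3006, 0.0964]
tool_rot: [-0.506, 0.494, 0.508, 0.492]
ft_force: [0.5, -0.1, 0.6]
grip_width: 0.087
```

```bash
python3 - <<'E'
from h import *
go([.477,.294,.027],.019,8.7)
z=np.load('w1.npz'); print(onplane('wrist',[[303,218],[362,218],[335,192],[335,241]],.05,z['K'],z['Rc'],z['t']))
E
```

```text
q [ 0.37  0.62  1.71  0.    0.82 -1.23] F [ 0.5 -0.1  0.6] w 0.087 t 1.77
pos [0.4709 0.3006 0.0964] err mm [  6.1  -6.6 -69.4] rot [ 0.009 -0.    -0.002]
[[3.47, -0.3, -0.34, 0.005, -0.0, -0.001, 8.7], [3.47, -0.3, -0.34, 0.005, -0.0, -0.001, 8.7]]
[[0.47871994 0.26822927 0.05      ]
 [0.47686051 0.31888363 0.05      ]
 [0.45523608 0.29471404 0.05      ]
 [0.49826312 0.29654318 0.05      ]]
```

>>> arm_command(
  plan=[
    [0,-0.6,-0.65,0.008,0,0,8.7],
    [0,0,0,0,0,0,8.7],
    [0,0,0,0,0,0,8.7],
  ],
)

```text
time: 2.15
position: [0.4799, 0.2961, 0.1012]
tool_rot: [0.506, -0.492, -0.505, -0.497]
ft_force: [-0.4, 0.9, 1.2]
grip_width: 0.087
```

```bash
python3 -c "
from h import *
go([.477,.294,.027],.019,8.7)"
```

```text
q [ 0.35  0.61  1.7   0.    0.82 -1.24] F [-0.4  0.9  1.2] w 0.087 t 2.15
pos [0.4799 0.2961 0.1012] err mm [ -2.9  -2.1 -74.2] rot [0.003 0.003 0.006]
[[3.71, 0.17, -0.11, 0.001, 0.001, 0.003, 8.7], [3.71, 0.16, -0.11, 0.001, 0.001, 0.003, 8.7]]
```

>>> arm_command(
  plan=[
    [0,0,0,0,0,0,8.7],
  ],
)

```text
time: 2.28
position: [0.4806, 0.2963, 0.1024]
tool_rot: [0.507, -0.492, -0.504, -0.497]
ft_force: [0.7, 0.5, 0.8]
grip_width: 0.087
```

>>> arm_command(
  plan=[
    [0,0,0,0,0,0,8.7],
  ],
)

```text
time: 2.4
position: [0.4809, 0.2964, 0.103]
tool_rot: [0.507, -0.491, -0.504, -0.498]
ft_force: [-0.4, -0.3, 1.2]
grip_width: 0.0873
```

>>> arm_command(
  plan=[
    [0,0,0,0,0,0,8.7],
    [0,0,0,0,0,0,8.7],
    [0,0,0,0,0,0,8.7],
  ],
)

```text
time: 2.78
position: [0.4808, 0.2963, 0.1032]
tool_rot: [0.507, -0.491, -0.504, -0.498]
ft_force: [-0.1, 0.5, -0.8]
grip_width: 0.0871
```

```bash
python3 -c "
from h import *
for i in range(4):
  o=robot.get_obs(); print(o['time'],np.round(o['position'],4)); optics.camera('wrist')
go([.477,.294,.027],.019,8.7)"
```

```text
2.775 [0.4808 0.2963 0.1032]
2.825 [0.4808 0.2963 0.1031]
2.875 [0.4808 0.2963 0.1031]
2.925 [0.4808 0.2963 0.1032]
q [ 0.35  0.61  1.7   0.    0.83 -1.24] F [-1.1  0.8  0.4] w 0.0868 t 2.98
pos [0.4808 0.2963 0.1032] err mm [ -3.8  -2.3 -76.2] rot [0.003 0.004 0.009]
[[3.81, 0.23, -0.13, 0.001, 0.002, 0.004, 8.7], [3.81, 0.21, -0.12, 0.001, 0.002, 0.004, 8.7]]
```

>>> arm_command(
  plan=[
    [2,0.4,-0.25,0.003,0.004,0.008,8.7],
    [2,0,0,0,0,0,8.7],
    [1,0,0,0,0,0,8.7],
    [0,0,0,0,0,0,8.7],
    [0,0,0,0,0,0,8.7],
    [0,0,0,0,0,0,8.7],
    [0,0,0,0,0,0,8.7],
  ],
)

```text
time: 3.85
position: [0.479, 0.2946, 0.0539]
tool_rot: [0.506, -0.494, -0.504, -0.497]
ft_force: [0.4, -0.1, -0.5]
grip_width: 0.0872
```

```bash
python3 -c "
from h import *
go([.477,.294,.027],.019,8.7)"
```

```text
q [ 0.35  0.69  1.72 -0.    0.72 -1.24] F [ 0.4 -0.1 -0.5] w 0.0872 t 3.85
pos [0.479  0.2946 0.0539] err mm [ -2.   -0.6 -26.9] rot [-0.     0.001  0.005]
[[2.68, 0.21, -0.06, -0.0, 0.001, 0.005, 8.7]]
```

>>> arm_command(
  plan=[
    [1,0.2,-0.06,0,0,0.005,8.7],
    [1,0,0,0,0,0,8.7],
    [0.7,0,0,0,0,0,8.7],
    [0,0,0,0,0,0,8.7],
    [0,0,0,0,0,0,8.7],
    [0,0,0,0,0,0,8.7],
    [0,0,0,0,0,0,8.7],
  ],
)

```text
time: 4.72
position: [0.477, 0.294, 0.025]
tool_rot: [-0.504, 0.495, 0.505, 0.496]
ft_force: [0.1, -0.1, -0.2]
grip_width: 0.0869
```

```bash
python3 -c "
from h import *
go([.477,.294,.027],.019,8.7)
p=snap('scene')[0]; w=snap('wrist')[0]
o=np.zeros((480,800,3),np.uint8); o[:,:400]=cv2.resize(w[80:400,190:457],(400,480)); o[:,400:]=cv2.resize(p[260:428,370:510],(400,480)); cv2.imwrite('pics/c2.png',np.clip(o.astype(int)*3//2,0,255))"
```

```text
q [ 0.35  0.74  1.73  0.    0.67 -1.24] F [ 0.1 -0.1 -0.2] w 0.0869 t 4.72
pos [0.477 0.294 0.025] err mm [-0.  0.  2.] rot [-0.     0.001  0.   ]
[[-0.2, 0.0, 0.0, -0.0, 0.001, 0.0, 8.7]][ WARN:0@2.146] global loadsave.cpp:1063 imwrite_ Unsupported depth image for selected encoder is fallbacked to CV_8U.
```

View pics/c2.png

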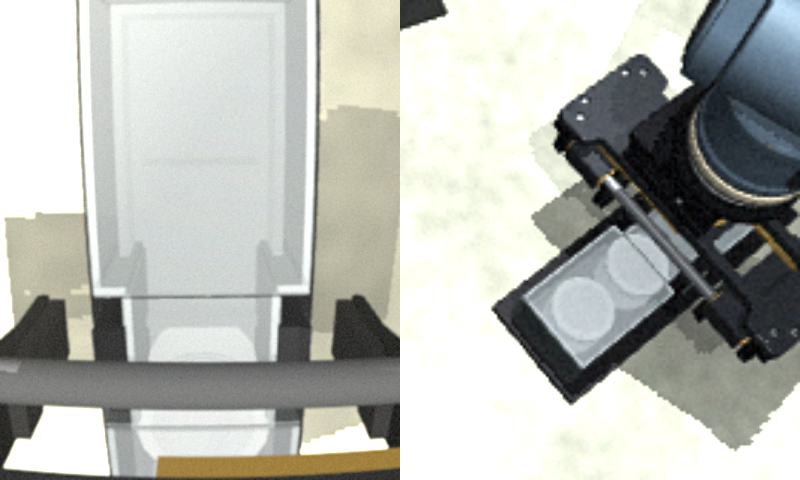

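The fingers (left crop, at x≈35 and x≈365) straddle the tabs (about 110 and 295) symmetrically. Squeezing now.

>>> arm_command(
  plan=[
    [-0.2,0,0,0,0,0,8.7],
    [0,0,0,0,0,0,4.9],
    [0,0,0,0,0,0,4.9],
    [0,0,0,0,0,0,4.9],
    [0,0,0,0,0,0,4.9],
    [0,0,0,0,0,0,4.9],
    [0,0,0,0,0,0,4.9],
    [0,0,0,0,0,0,4.9],
  ],
  grip_force=18,
)

```text
time: 5.82
position: [0.4772, 0.294, 0.0278]
tool_rot: [-0.505, 0.495, 0.505, 0.496]
ft_force: [-0.5, 0.1, 1.4]
grip_width: 0.0495
```

>>> arm_command(
  plan=[
    [-0.5,0,0,0,0,0,4.6],
    [-0.5,0,0,0,0,0,4.6],
    [-1,0,0,0,0,0,4.6],
    [0,0,0,0,0,0,4.6],
    [0,0,0,0,0,0,4.6],
  ],
)

```text
time: 6.45
position: [0.4768, 0.2939, 0.0489]
tool_rot: [-0.504, 0.495, 0.505, 0.496]
ft_force: [0.3, -0.1, -1.0]
grip_width: 0.0497
```

```bash
python3 - <<'E'
from h import *
go([.477,.294,.14],.019,4.6)
p,d,K,Rc,t=snap('wrist'); cv2.imwrite('pics/w3.png',p); P=cloud('wrist',d,K,Rc,t)
m=(abs(P[...,0]-.41)<.03)&(abs(P[...,1]-.294)<.02); print(np.nanpercentile(P[...,2][m],[10,50,90]))
E
```

```text
q [ 0.35  0.7   1.73  0.    0.72 -1.24] F [ 0.3 -0.1 -1. ] w 0.0497 t 6.45
pos [0.4768 0.2939 0.0489] err mm [ 0.2  0.1 91.1] rot [-0.     0.001  0.   ]
[[-4.56, -0.01, 0.01, -0.0, 0.001, 0.0, 4.6], [-4.56, -0.01, 0.01, -0.0, 0.001, 0.0, 4.6]]
[0.07383145 0.07465106 0.07546504]
```

>>> arm_command(
  plan=[
    [-2,0,0,0,0,0,4.6],
    [-3,0,0,0,0,0,4.6],
    [-1,0,0,0,0,0,4.6],
    [0,0,0,0,0,0,4.6],
    [0,0,2,0,0,0,4.6],
    [0,0,4,0,0,0,4.6],
    [0,0,4,0,0,0,4.6],
    [0,0,2,0,0,0,4.6],
    [0,0,0,0,0,0,4.6],
    [0,0,0,0,0,0,4.6],
    [0,0,0,0,0,0,4.6],
  ],
)

```text
time: 7.88
position: [0.47, 0.4169, 0.1023]
tool_rot: [-0.502, 0.5, 0.506, 0.491]
ft_force: [0.6, 0.2, -1.6]
grip_width: 0.0501
```

```bash
python3 -c "
from h import *
go([.477,.414,.024],.019,4.6)"
```

```text
q [ 0.55  0.68  1.51  0.    0.96 -1.04] F [ 0.6  0.2 -1.6] w 0.0501 t 7.88
pos [0.47   0.4169 0.1023] err mm [  7.   -2.9 -78.3] rot [-0.002 -0.005 -0.013]
[[3.91, -0.4, -0.13, -0.001, -0.003, -0.006, 4.6], [3.91, -0.37, -0.14, -0.001, -0.003, -0.006, 4.6]]
```

>>> arm_command(
  plan=[
    [1.5,-0.4,-0.2,0,-0.005,-0.013,4.6],
    [2.5,0,0,0,0,0,4.6],
    [1.5,0,0,0,0,0,4.6],
    [0.5,0,0,0,0,0,4.6],
    [0,0,0,0,0,0,4.6],
    [0,0,0,0,0,0,4.6],
    [0,0,0,0,0,0,4.6],
  ],
)

```text
time: 8.75
position: [0.4769, 0.4114, 0.0435]
tool_rot: [0.504, -0.496, -0.502, -0.498]
ft_force: [0.3, 0.4, -1.2]
grip_width: 0.0497
```

```bash
python3 -c "
from h import *
go([.475,.414,.024],.019,4.6)"
```

```text
q [ 0.54  0.77  1.55 -0.    0.82 -1.05] F [ 0.3  0.4 -1.2] w 0.0497 t 8.75
pos [0.4769 0.4114 0.0435] err mm [ -1.9   2.6 -19.5] rot [-0.007  0.001  0.004]
[[1.95, 0.19, 0.26, -0.007, 0.001, 0.004, 4.6]]
```

>>> arm_command(
  plan=[
    [1,0,0,-0.007,0,0.004,4.6],
    [0.6,0,0,0,0,0,4.6],
    [0.2,0,0,0,0,0,4.6],
    [0,0,0,0,0,0,4.6],
    [0,0,0,0,0,0,4.6],
    [0,0,0,0,0,0,4.6],
  ],
)

```text
time: 9.5
position: [0.4771, 0.4119, 0.0247]
tool_rot: [-0.505, 0.495, 0.505, 0.496]
ft_force: [-0.1, -0.2, -0.7]
grip_width: 0.0497
```

```bash
python3 -c "
from h import *
go([.475,.414,.024],.019,4.6)"
```

```text
q [ 0.53  0.8   1.55  0.    0.79 -1.06] F [-0.1 -0.2 -0.7] w 0.0497 t 9.5
pos [0.4771 0.4119 0.0247] err mm [-2.1  2.1 -0.7] rot [0.001 0.001 0.   ]
[[0.07, 0.21, 0.22, 0.001, 0.001, 0.0, 4.6]]
```

>>> arm_command(
  plan=[
    [0.1,0,0,0,0,0,4.6],
    [0,0,0,0,0,0,4.6],
    [0,0,0,0,0,0,8.7],
    [0,0,0,0,0,0,8.7],
    [0,0,0,0,0,0,8.7],
    [0,0,0,0,0,0,8.7],
    [-2,0,0,0,0,0,8.7],
    [-4,0,0,0,0,0,8.7],
    [-4,0,0,0,0,0,8.7],
    [-2,0,0,0,0,0,8.7],
    [0,0,0,0,0,0,8.7],
    [0,0,0,0,0,0,8.7],
  ],
)

```text
time: 11.0
position: [0.4783, 0.4125, 0.154]
tool_rot: [0.505, -0.492, -0.505, -0.498]
ft_force: [0.1, -0.2, 0.1]
grip_width: 0.0874
```

```bash
python3 - <<'E'
from h import *
p,d,K,Rc,t=snap('top'); cv2.imwrite('pics/top4.png',p); np.savez('top4.npz',p=p,d=d,K=K,Rc=Rc,t=t)
p2,*_=snap('wrist')
o=np.zeros((560,800,3),np.uint8); o[:,:480]=cv2.resize(p[220:395,110:260],(480,560)); o[:240,480:]=cv2.resize(p2,(320,240)); cv2.imwrite('pics/c4.png',np.clip(o.astype(int)*2,0,255).astype(np.uint8))
go([.5,.294,.1],.019,8.7)
E
```

```text
q [ 0.53  0.61  1.49  0.    1.04 -1.06] F [-0.8 -0.1 -0.2] w 0.0871 t 11.1
pos [0.4783 0.4125 0.1533] err mm [  21.7 -118.5  -53.3] rot [0.001 0.004 0.006]
[[1.76, -0.64, -3.97, 0.0, 0.001, 0.002, 8.7], [1.77, -0.64, -3.97, 0.0, 0.001, 0.002, 8.7], [1.77, -0.65, -3.97, 0.0, 0.001, 0.002, 8.7]]
```

View pics/c4.png

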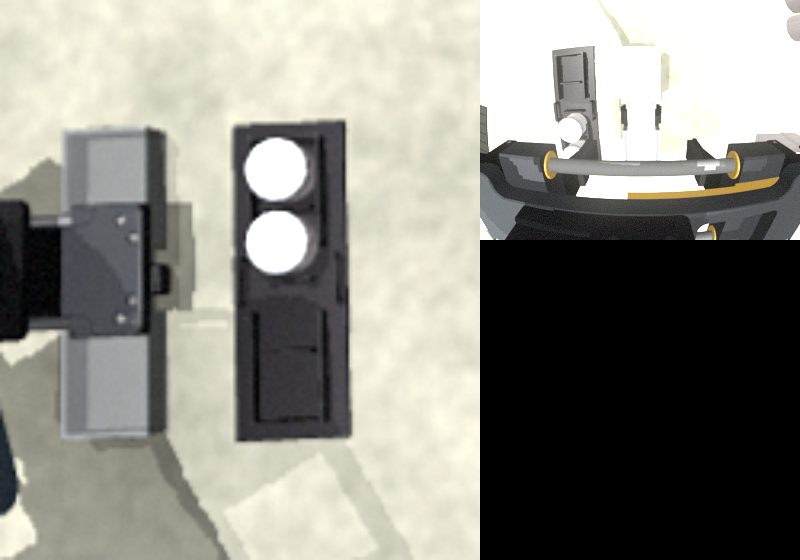

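```bash
cat >> h.py <<'E'
def tins(img=None):
    p,d,K,Rc,t=snap('top'); P=cloud('top',d,K,Rc,t); Z=P[...,2]
    m=((p.min(2)>95)&(Z>.03)&(Z<.06)&(abs(P[...,0]-.55)<.2)&(P[...,1]>-.25)&(P[...,1]<.4)).astype(np.uint8)
    n,l,s,c=cv2.connectedComponentsWithStats(m)
    for i in range(1,n):
        if s[i,4]>60:
            mm=(l==i)&(p.min(2)>95); ys,xs=np.nonzero(mm); zz=np.nanmedian(Z[mm]); W=onplane('top',np.c_[xs,ys],zz,K,Rc,t)*1000
            (cx,cy),r=cv2.minEnclosingCircle(W[:,:2].astype(np.float32)); print('blob',s[i],'xy',round(cx,1),round(cy,1),'r',round(r,1),'z',round(float(zz),4))
    return p,d,K,Rc,t
E
python3 - <<'E'
from h import *
p,d,K,Rc,t=tins()
P=cloud('top',d,K,Rc,t); Z=P[...,2]
g=p.max(2); m=(g<70)&(abs(P[...,0]-.477)<.14)&(abs(P[...,1]-.294)<.06)&(Z<.03)
ys,xs=np.nonzero(m); W=P[m][:,:2]; print('case',cv2.minAreaRect((W*1000).astype(np.float32)))
print(np.unique(p[265:280,190:200].min(2)))
E
```

```text
blob [187 263  19  19 287] xy 552.0 297.4 r 20.9 z 0.0444
blob [187 286  19  19 291] xy 502.2 295.8 r 21.0 z 0.0446
case ((476.37286376953125, 295.00360107421875), (221.5260009765625, 81.43013763427734), 1.7495901584625244)
[126 145 155 156 157 158 159 160]
```

>>> arm_command(
  plan=[
    [0,-1,-2,0,0,0,8.7],
    [0,-2,-3,0,0,0,8.7],
    [0,-2,-3,0,0,0,8.7],
    [0,-1.5,-2,0,0,0,8.7],
    [0,-0.8,-1.5,0,0,0,8.7],
    [0,0,0,0,0,0,8.7],
    [2,0,0,0,0,0,8.7],
    [2,0,0,0,0,0,8.7],
    [1,0,0,0,0,0,8.7],
    [0,0,0,0,0,0,8.7],
    [0,0,0,0,0,0,8.7],
  ],
)

```text
time: 12.52
position: [0.5536, 0.2903, 0.0966]
tool_rot: [-0.504, 0.496, 0.506, 0.494]
ft_force: [-0.8, -0.4, 1.0]
grip_width: 0.0868
```

```bash
python3 -c "
from h import *
go([.552,.297,.026],.025,8.7)"
```

```text
q [ 0.3   0.69  1.53  0.    0.93 -1.29] F [-0.8 -0.4  1. ] w 0.0868 t 12.53
pos [0.5536 0.2903 0.0966] err mm [ -1.6   6.7 -70.6] rot [-0.004 -0.001 -0.004]
[[3.53, 0.06, 0.34, -0.002, -0.0, -0.002, 8.7], [3.53, 0.06, 0.34, -0.002, -0.0, -0.002, 8.7]]
```

>>> arm_command(
  plan=[
    [1,0.2,0.6,-0.004,0,-0.004,8.7],
    [2,0,0,0,0,0,8.7],
    [2,0,0,0,0,0,8.7],
    [1.2,0,0,0,0,0,8.7],
    [0.6,0,0,0,0,0,8.7],
    [0,0,0,0,0,0,8.7],
    [0,0,0,0,0,0,8.7],
    [0,0,0,0,0,0,8.7],
  ],
)

```text
time: 13.52
position: [0.5534, 0.2994, 0.0293]
tool_rot: [0.508, -0.491, -0.505, -0.496]
ft_force: [-0.6, -0.0, -0.3]
grip_width: 0.0869
```

```bash
python3 -c "
from h import *
go([.552,.297,.026],.025,8.7)"
```

```text
q [ 0.32  0.79  1.56  0.    0.79 -1.28] F [-0.6 -0.  -0.3] w 0.0869 t 13.53
pos [0.5534 0.2994 0.0293] err mm [-1.4 -2.4 -3.3] rot [0.002 0.002 0.008]
[[0.33, 0.15, -0.24, 0.002, 0.002, 0.008, 8.7]]
```

Correct, then grip at moderate force and lift.

>>> arm_command(
  plan=[
    [0.3,0.1,-0.24,0,0,0.008,8.7],
    [0,0,0,0,0,0,8.7],
    [0,0,0,0,0,0,3.6],
    [0,0,0,0,0,0,3.6],
    [0,0,0,0,0,0,3.6],
    [0,0,0,0,0,0,3.6],
    [0,0,0,0,0,0,3.6],
    [0,0,0,0,0,0,3.6],
  ],
  grip_force=15,
)

```text
time: 14.52
position: [0.5531, 0.2969, 0.0269]
tool_rot: [-0.506, 0.492, 0.507, 0.494]
ft_force: [0.9, 0.0, -0.1]
grip_width: 0.0412
```

>>> arm_command(
  plan=[
    [-1,0,0,0,0,0,3.6],
    [-2,0,0,0,0,0,3.6],
    [-3,0,0,0,0,0,3.6],
    [-3,0,0,0,0,0,3.6],
    [-1,0,0,0,0,0,3.6],
    [0,0,0,0,0,0,3.6],
    [0,0,0,0,0,0,3.6],
  ],
)

```text
time: 15.4
position: [0.552, 0.2963, 0.1305]
tool_rot: [-0.506, 0.493, 0.507, 0.494]
ft_force: [0.3, 0.5, -0.4]
grip_width: 0.0414
```

```bash
python3 -c "
from h import *
go([.614,-.055,.026],.025,3.6)"
```

```text
q [ 0.31  0.64  1.51  0.    0.99 -1.29] F [ 0.3  0.5 -0.4] w 0.0414 t 15.4
pos [0.552  0.2963 0.1305] err mm [  62.  -351.3 -104.5] rot [ 0.002  0.002 -0.001]
[[1.48, -0.75, -5.04, 0.0, 0.0, -0.0, 3.6], [1.48, -0.76, -5.04, 0.0, 0.0, -0.0, 3.6], [1.48, -0.76, -5.04, 0.0, 0.0, -0.0, 3.6], [1.49, -0.76, -5.04, 0.0, 0.0, -0.0, 3.6], [1.49, -0.76, -5.04, 0.0, 0.0, -0.0, 3.6], [1.49, -0.76, -5.04, 0.0, 0.0, -0.0, 3.6], [1.49, -0.76, -5.04, 0.0, 0.0, -0.0, 3.6]]
```

>>> arm_command(
  plan=[
    [0,-0.4,-2.5,0,0,0,3.6],
    [0,-0.8,-5,0,0,0,3.6],
    [0,-0.8,-5,0,0,0,3.6],
    [0,-0.8,-5,0,0,0,3.6],
    [0,-0.8,-5,0,0,0,3.6],
    [0,-0.8,-5,0,0,0,3.6],
    [0,-0.5,-4,0,0,0,3.6],
    [0,-0.4,-2,0,0,0,3.6],
    [0,0,-1,0,0,0,3.6],
    [0,0,0,0,0,0,3.6],
    [0,0,0,0,0,0,3.6],
    [0,0,0,0,0,0,3.6],
  ],
)

```text
time: 16.9
position: [0.6095, -0.0519, 0.1164]
tool_rot: [-0.501, 0.496, 0.515, 0.488]
ft_force: [-0.9, 1.0, 0.3]
grip_width: 0.0411
```

```bash
python3 -c "
from h import *
go([.614,-.055,.026],.025,3.6)"
```

```text
q [-0.27  0.65  1.54 -0.    0.97 -1.87] F [-0.9  1.   0.3] w 0.0411 t 16.9
pos [ 0.6095 -0.0519  0.1164] err mm [  4.5  -3.1 -90.4] rot [ 0.008  0.007 -0.023]
[[4.51, -0.32, -0.19, 0.004, 0.003, -0.011, 3.6], [4.52, -0.27, -0.18, 0.004, 0.003, -0.011, 3.6]]
```

>>> arm_command(
  plan=[
    [1,-0.3,-0.2,0.008,0.007,-0.023,3.6],
    [2,-0.1,0,0,0,0,3.6],
    [2,0,0,0,0,0,3.6],
    [1.5,0,0,0,0,0,3.6],
    [0.5,0,0,0,0,0,3.6],
    [0,0,0,0,0,0,3.6],
    [0,0,0,0,0,0,3.6],
    [0,0,0,0,0,0,3.6],
  ],
)

```text
time: 17.9
position: [0.6154, -0.049, 0.0473]
tool_rot: [0.51, -0.491, -0.506, -0.493]
ft_force: [-0.9, -0.3, -1.5]
grip_width: 0.0414
```

```bash
python3 -c "
from h import *
go([.614,-.055,.026],.025,3.6)"
```

```text
q [-0.26  0.75  1.58  0.    0.8  -1.86] F [-0.9 -0.3 -1.5] w 0.0414 t 17.9
pos [ 0.6154 -0.049   0.0473] err mm [ -1.4  -6.  -21.3] rot [ 0.006 -0.001  0.006]
[[2.13, 0.17, -0.6, 0.006, -0.001, 0.006, 3.6]]
```

>>> arm_command(
  plan=[
    [0.9,0,-0.4,0.006,0,0.006,3.6],
    [0.7,0,0,0,0,0,3.6],
    [0.3,0,0,0,0,0,3.6],
    [0.1,0,0,0,0,0,3.6],
    [0,0,0,0,0,0,3.6],
    [0,0,0,0,0,0,3.6],
    [0,0,0,0,0,0,3.6],
  ],
)

```text
time: 18.77
position: [0.616, -0.0536, 0.0264]
tool_rot: [0.507, -0.494, -0.505, -0.494]
ft_force: [0.2, -0.1, 1.8]
grip_width: 0.0412
```

```bash
python3 -c "
from h import *
go([.614,-.055,.026],.025,3.6)"
```

```text
q [-0.27  0.78  1.58 -0.    0.78 -1.86] F [ 0.2 -0.1  1.8] w 0.0412 t 18.77
pos [ 0.616  -0.0536  0.0264] err mm [-2.  -1.4 -0.4] rot [-0.001 -0.001  0.001]
[[0.04, 0.2, -0.13, -0.001, -0.001, 0.001, 3.6]]
```

Release, rise, and head back towards the second tin at (0.502, 0.296).

>>> arm_command(
  plan=[
    [0,0,0,0,0,0,8.7],
    [0,0,0,0,0,0,8.7],
    [0,0,0,0,0,0,8.7],
    [0,0,0,0,0,0,8.7],
    [-1,0,0,0,0,0,8.7],
    [-3,0,0,0,0,0,8.7],
    [-3,0,0,0,0,0,8.7],
    [-1,0,0,0,0,0,8.7],
    [0,0,0,0,0,0,8.7],
  ],
)

```text
time: 19.9
position: [0.6161, -0.0535, 0.1104]
tool_rot: [0.507, -0.494, -0.505, -0.494]
ft_force: [-0.4, 0.5, -0.4]
grip_width: 0.0869
```

>>> arm_command(
  plan=[
    [0,0.8,2.5,0,0,0,8.7],
    [0,1.6,5,0,0,0,8.7],
    [0,1.6,5,0,0,0,8.7],
    [0,1.6,5,0,0,0,8.7],
    [0,1.6,5,0,0,0,8.7],
    [0,1.6,5,0,0,0,8.7],
    [0,1.2,3.5,0,0,0,8.7],
    [0,0.8,2,0,0,0,8.7],
    [0,0.4,1,0,0,0,8.7],
    [0,0,0,0,0,0,8.7],
    [0,0,0,0,0,0,8.7],
    [0,0,0,0,0,0,8.7],
  ],
)

```text
time: 21.4
position: [0.476, 0.2993, 0.099]
tool_rot: [-0.501, 0.501, 0.511, 0.487]
ft_force: [0.1, 0.2, 0.6]
grip_width: 0.0873
```

```bash
python3 -c "
from h import *
go([.502,.2955,.026],.025,8.7); tins()"
```

```text
q [ 0.36  0.62  1.68  0.01  0.86 -1.24] F [0.1 0.2 0.6] w 0.0873 t 21.4
pos [0.476  0.2993 0.099 ] err mm [ 26.   -3.8 -73. ] rot [ 0.001 -0.004 -0.024]
[[3.62, -1.38, -0.21, 0.0, -0.002, -0.012, 8.7], [3.64, -1.34, -0.21, 0.0, -0.002, -0.012, 8.7]]
blob [345 233  19  19 282] xy 615.1 -52.5 r 21.2 z 0.0435
```

>>> arm_command(
  plan=[
    [0,-1.5,-0.2,0,-0.004,-0.024,8.7],
    [0,-1,-0.1,0,0,0,8.7],
    [0,0,0,0,0,0,8.7],
    [2,0,0,0,0,0,8.7],
    [2,0,0,0,0,0,8.7],
    [1,0,0,0,0,0,8.7],
    [0,0,0,0,0,0,8.7],
    [0,0,0,0,0,0,8.7],
    [0,0,0,0,0,0,8.7],
  ],
)

```text
time: 22.58
position: [0.5069, 0.2957, 0.0494]
tool_rot: [0.506, -0.492, -0.504, -0.497]
ft_force: [1.1, -0.7, 0.7]
grip_width: 0.0867
```

```bash
python3 -c "
from h import *
go([.502,.2955,.026],.025,8.7)
p,d,K,Rc,t=snap('wrist'); P=cloud('wrist',d,K,Rc,t); m=(abs(P[...,2]-.045)<.004)&(p.min(2)>90)&(abs(P[...,0]-.5)<.05)&(abs(P[...,1]-.295)<.05); print(m.sum(),np.median(P[m],0) if m.any() else '',np.ptp(P[m],axis=0))"
```

```text
q [ 0.34  0.72  1.66 -0.    0.75 -1.25] F [ 1.1 -0.7  0.7] w 0.0867 t 22.57
pos [0.5069 0.2957 0.0494] err mm [ -4.9  -0.2 -23.4] rot [-0.003  0.002  0.007]
[[2.33, 0.51, -0.01, -0.003, 0.002, 0.007, 8.7]]
5364 [0.49974111 0.29504334 0.04669968] [0.04160898 0.04191265 0.00786163]
```

>>> arm_command(
  plan=[
    [1,0.4,0,0,0,0.007,8.7],
    [0.8,0,0,0,0,0,8.7],
    [0.5,0,0,0,0,0,8.7],
    [0,0,0,0,0,0,8.7],
    [0,0,0,0,0,0,8.7],
    [0,0,0,0,0,0,8.7],
  ],
)

```text
time: 23.38
position: [0.503, 0.2957, 0.0251]
tool_rot: [-0.505, 0.494, 0.506, 0.495]
ft_force: [-0.8, 0.1, -0.0]
grip_width: 0.0871
```

```bash
python3 -c "
from h import *
go([.502,.2955,.026],.025,8.7)"
```

```text
q [ 0.34  0.76  1.67  0.    0.71 -1.26] F [-0.8  0.1 -0. ] w 0.0871 t 23.38
pos [0.503  0.2957 0.0251] err mm [-1.  -0.2  0.9] rot [-0.003  0.002 -0.   ]
[[-0.09, 0.1, -0.02, -0.003, 0.002, -0.0, 8.7]]
```

>>> arm_command(
  plan=[
    [-0.1,0,0,0,0,0,3.6],
    [0,0,0,0,0,0,3.6],
    [0,0,0,0,0,0,3.6],
    [0,0,0,0,0,0,3.6],
    [0,0,0,0,0,0,3.6],
    [0,0,0,0,0,0,3.6],
  ],
)

```text
time: 24.12
position: [0.5034, 0.2959, 0.0268]
tool_rot: [-0.505, 0.494, 0.506, 0.495]
ft_force: [-0.0, -0.2, 0.4]
grip_width: 0.0413
```

>>> arm_command(
  plan=[
    [-1,0,0,0,0,0,3.6],
    [-2,0,0,0,0,0,3.6],
    [-3,0,0,0,0,0,3.6],
    [-3,0,0,0,0,0,3.6],
    [-1,0,0,0,0,0,3.6],
    [0,0,0,0,0,0,3.6],
    [0,0,0,0,0,0,3.6],
  ],
)

```text
time: 25.0
position: [0.5021, 0.2952, 0.1302]
tool_rot: [-0.505, 0.494, 0.506, 0.495]
ft_force: [-0.6, -0.3, -0.6]
grip_width: 0.0413
```

>>> arm_command(
  plan=[
    [0,-0.2,-2.5,0,0,0,3.6],
    [0,-0.2,-5,0,0,0,3.6],
    [0,-0.2,-5,0,0,0,3.6],
    [0,-0.2,-5,0,0,0,3.6],
    [0,-0.2,-5,0,0,0,3.6],
    [0,-0.2,-4,0,0,0,3.6],
    [0,0,-3,0,0,0,3.6],
    [0,0,-2,0,0,0,3.6],
    [0,0,-0.5,0,0,0,3.6],
    [0,0,0,0,0,0,3.6],
    [0,0,0,0,0,0,3.6],
    [0,0,0,0,0,0,3.6],
  ],
)

```text
time: 26.5
position: [0.5161, -0.0313, 0.1175]
tool_rot: [-0.499, 0.498, 0.513, 0.49]
ft_force: [0.5, -0.1, 0.2]
grip_width: 0.0418
```

```bash
python3 -c "
from h import *
go([.518,-.03,.026],.025,3.6);tins()"
```

```text
q [-0.28  0.55  1.78 -0.    0.83 -1.87] F [ 0.5 -0.1  0.2] w 0.0418 t 26.5
pos [ 0.5161 -0.0313  0.1175] err mm [  1.9   1.3 -91.5] rot [-0.     0.006 -0.022]
[[4.57, -0.2, 0.04, -0.0, 0.003, -0.011, 3.6], [4.58, -0.15, 0.05, -0.0, 0.003, -0.011, 3.6]]
blob [345 232  19  14 178] xy 616.1 -52.4 r 20.4 z 0.0437
```

>>> arm_command(
  plan=[
    [1,0,0,0,0.006,-0.022,3.6],
    [2,0,0,0,0,0,3.6],
    [2,0,0,0,0,0,3.6],
    [1.5,0,0,0,0,0,3.6],
    [0.5,0,0,0,0,0,3.6],
    [0,0,0,0,0,0,3.6],
    [0,0,0,0,0,0,3.6],
    [0,0,0,0,0,0,3.6],
  ],
)

```text
time: 27.55
position: [0.5184, -0.0291, 0.0478]
tool_rot: [0.51, -0.491, -0.505, -0.494]
ft_force: [-0.8, 0.8, 0.1]
grip_width: 0.0416
```

```bash
python3 -c "
from h import *
go([.518,-.03,.026],.025,3.6)"
```

```text
q [-0.27  0.67  1.84  0.    0.63 -1.87] F [-0.8  0.8  0.1] w 0.0416 t 27.55
pos [ 0.5184 -0.0291  0.0478] err mm [ -0.4  -0.9 -21.8] rot [ 0.004 -0.002  0.007]
[[2.18, 0.06, -0.09, 0.004, -0.002, 0.007, 3.6]]
```

>>> arm_command(
  plan=[
    [0.9,0,0,0.004,-0.002,0.007,3.6],
    [0.7,0,0,0,0,0,3.6],
    [0.3,0,0,0,0,0,3.6],
    [0.15,0,0,0,0,0,3.6],
    [0,0,0,0,0,0,3.6],
    [0,0,0,0,0,0,3.6],
    [0,0,0,0,0,0,3.6],
  ],
)

```text
time: 28.42
position: [0.5189, -0.0293, 0.0263]
tool_rot: [0.506, -0.494, -0.506, -0.494]
ft_force: [0.8, -0.9, -1.1]
grip_width: 0.0414
```

>>> arm_command(
  plan=[
    [0,0,0,0,0,0,8.7],
    [0,0,0,0,0,0,8.7],
    [0,0,0,0,0,0,8.7],
    [0,0,0,0,0,0,8.7],
    [-1,0,0,0,0,0,8.7],
    [-3,0,0,0,0,0,8.7],
    [-4,0,0,0,0,0,8.7],
    [-1,0,0,0,0,0,8.7],
    [0,0,0,0,0,0,8.7],
  ],
)

```text
time: 29.55
position: [0.5188, -0.0293, 0.1205]
tool_rot: [0.507, -0.494, -0.506, -0.494]
ft_force: [0.2, 0.3, -0.6]
grip_width: 0.0867
```

>>> arm_command(
  plan=[
    [-0.5,0.2,2.5,0,0,0,8.7],
    [-0.5,0.3,5,0,0,0,8.7],
    [-0.5,0.3,5,0,0,0,8.7],
    [-0.5,0.3,5,0,0,0,8.7],
    [-0.5,0.3,5,0,0,0,8.7],
    [0,0.3,5,0,0,0,8.7],
    [0,0.3,5,0,0,0,8.7],
    [0,0.2,4,0,0,0,8.7],
    [0,0,3,0,0,0,8.7],
    [0,0,1.5,0,0,0,8.7],
    [0,0,0,0,0,0,8.7],
    [0,0,0,0,0,0,8.7],
  ],
)

```text
time: 31.05
position: [0.48, 0.3882, 0.1302]
tool_rot: [-0.502, 0.503, 0.509, 0.487]
ft_force: [0.1, -0.0, 0.9]
grip_width: 0.0872
```

```bash
python3 - <<'E'
from h import *
go([.477,.412,.15],.02,8.7)
p,d,K,Rc,t=tins(); cv2.imwrite('pics/top5.png',p)
p,d,K,Rc,t=snap('wrist'); cv2.imwrite('pics/w5.png',p); P=cloud('wrist',d,K,Rc,t)
m=(abs(P[...,2]-.047)<.006)&(abs(P[...,0]-.43)<.12)&(abs(P[...,1]-.412)<.05)
print(m.sum(),np.median(P[m],0),cv2.minAreaRect((P[m][:,:2]*1000).astype(np.float32)))
a=cv2.imread('pics/top5.png'); cv2.imwrite('pics/c5.png',np.hstack([a[150:400,110:430],p[60:310,160:480]]))
E
```

```text
q [ 0.5   0.64  1.52  0.    1.01 -1.1 ] F [ 0.1 -0.   0.9] w 0.0872 t 31.05
pos [0.48   0.3882 0.1302] err mm [-3.  23.8 19.8] rot [ 0.001 -0.008 -0.023]
[[-1.99, 0.29, 2.37, 0.001, -0.008, -0.023, 8.7]]
blob [345 233  19  19 281] xy 615.0 -52.7 r 21.1 z 0.0433
blob [335 277  19  19 285] xy 518.3 -27.9 r 20.9 z 0.0436
18831 [0.44536326 0.41028381 0.04857917] ((453.4117126464844, 410.90728759765625), (163.81561279296875, 62.41157531738281), 1.9260958433151245)
```

View pics/c5.png

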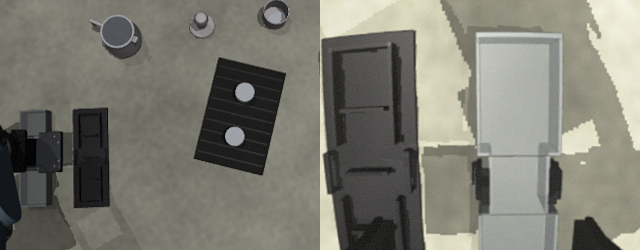

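Both tins stand on the mat (crop left, about (244,92) and (235,136)), the case is empty, and the cover is upright beside it with its tabs at about (482,182) and (556,182). Picking up the cover again.

>>> arm_command(
  plan=[
    [0,0.2,1.5,0,-0.008,-0.023,8.7],
    [0,0,0.8,0,0,0,8.7],
    [0,0,0,0,0,0,8.7],
    [2,0,0,0,0,0,8.7],
    [3,0,0,0,0,0,8.7],
    [2,0,0,0,0,0,8.7],
    [0.5,0,0,0,0,0,8.7],
    [0,0,0,0,0,0,8.7],
    [0,0,0,0,0,0,8.7],
    [0,0,0,0,0,0,8.7],
  ],
)

```text
time: 32.4
position: [0.481, 0.4131, 0.0576]
tool_rot: [0.506, -0.492, -0.503, -0.499]
ft_force: [-0.2, -0.5, -0.6]
grip_width: 0.087
```

```bash
python3 -c "
from h import *
go([.477,.4118,.023],.02,8.7)"
```

```text
q [ 0.53  0.75  1.54 -0.    0.85 -1.05] F [-0.2 -0.5 -0.6] w 0.087 t 32.4
pos [0.481  0.4131 0.0576] err mm [ -4.   -1.3 -34.6] rot [-0.001  0.004  0.009]
[[3.46, 0.44, -0.14, -0.001, 0.004, 0.009, 8.7]]
```

>>> arm_command(
  plan=[
    [1,0.4,-0.12,0,0.004,0.009,8.7],
    [1.2,0,0,0,0,0,8.7],
    [0.9,0,0,0,0,0,8.7],
    [0.3,0,0,0,0,0,8.7],
    [0,0,0,0,0,0,8.7],
    [0,0,0,0,0,0,8.7],
    [0,0,0,0,0,0,8.7],
  ],
)

```text
time: 33.28
position: [0.4772, 0.412, 0.0216]
tool_rot: [0.505, -0.495, -0.505, -0.495]
ft_force: [-0.4, 0.2, -0.2]
grip_width: 0.0872
```

```bash
python3 -c "
from h import *
go([.477,.4118,.023],.02,8.7)"
```

```text
q [ 0.54  0.8   1.55 -0.    0.79 -1.05] F [-0.4  0.2 -0.2] w 0.0872 t 33.27
pos [0.4772 0.412  0.0216] err mm [-0.2 -0.2  1.4] rot [-0.001  0.     0.   ]
[[-0.14, 0.02, -0.02, -0.001, 0.0, 0.0, 8.7]]
```

>>> arm_command(
  plan=[
    [-0.1,0,0,0,0,0,8.7],
    [0,0,0,0,0,0,4.6],
    [0,0,0,0,0,0,4.6],
    [0,0,0,0,0,0,4.6],
    [0,0,0,0,0,0,4.6],
    [0,0,0,0,0,0,4.6],
    [0,0,0,0,0,0,4.6],
  ],
  grip_force=18,
)

```text
time: 34.15
position: [0.4777, 0.4123, 0.0238]
tool_rot: [0.505, -0.495, -0.504, -0.496]
ft_force: [-0.3, -0.7, 0.3]
grip_width: 0.05
```

>>> arm_command(
  plan=[
    [-1,0,0,0,0,0,4.6],
    [-2,0,0,0,0,0,4.6],
    [-3,0,0,0,0,0,4.6],
    [-1,0,0,0,0,0,4.6],
    [0,0,0,0,0,0,4.6],
    [0,0,-2,0,0,0,4.6],
    [0,0,-3.5,0,0,0,4.6],
    [0,0,-3.5,0,0,0,4.6],
    [0,0,-2,0,0,0,4.6],
    [0,0,0,0,0,0,4.6],
    [0,0,0,0,0,0,4.6],
    [0,0,0,0,0,0,4.6],
  ],
)

```text
time: 35.65
position: [0.4766, 0.2954, 0.0943]
tool_rot: [-0.504, 0.497, 0.505, 0.493]
ft_force: [0.4, 0.2, -1.5]
grip_width: 0.0499
```

```bash
python3 -c "
from h import *
go([.477,.294,.05],.02,4.6)"
```

```text
q [ 0.36  0.62  1.7  -0.    0.82 -1.23] F [ 0.4  0.2 -1.5] w 0.0499 t 35.65
pos [0.4766 0.2954 0.0943] err mm [  0.4  -1.4 -44.3] rot [-0.001 -0.002 -0.005]
[[4.43, -0.05, -0.14, -0.001, -0.002, -0.005, 4.6]]
```

>>> arm_command(
  plan=[
    [1,0,-0.14,0,-0.002,-0.005,4.6],
    [1.5,0,0,0,0,0,4.6],
    [0.9,0,0,0,0,0,4.6],
    [0.3,0,0,0,0,0,4.6],
    [0,0,0,0,0,0,4.6],
    [0,0,0,0,0,0,4.6],
    [0,0,0,0,0,0,4.6],
  ],
)

```text
time: 36.52
position: [0.4764, 0.2958, 0.0541]
tool_rot: [0.505, -0.494, -0.505, -0.495]
ft_force: [0.4, -0.3, -0.6]
grip_width: 0.0498
```

```bash
python3 -c "
from h import *
go([.4772,.294,.0288],.02,4.6)"
```

```text
q [ 0.36  0.69  1.72  0.    0.73 -1.24] F [ 0.4 -0.3 -0.6] w 0.0498 t 36.52
pos [0.4764 0.2958 0.0541] err mm [  0.8  -1.8 -25.3] rot [0.002 0.    0.   ]
[[2.53, -0.07, -0.19, 0.002, 0.0, 0.0, 4.6]]
```

>>> arm_command(
  plan=[
    [0,-0.1,-0.18,0.002,0,0,4.6],
    [0,0,0,0,0,0,4.6],
    [0.7,0,0,0,0,0,4.6],
    [0.3,0,0,0,0,0,4.6],
    [0,0,0,0,0,0,4.6],
    [0,0,0,0,0,0,4.6],
    [0,0,0,0,0,0,4.6],
  ],
)

```text
time: 37.4
position: [0.4779, 0.294, 0.0438]
tool_rot: [0.505, -0.495, -0.505, -0.496]
ft_force: [0.4, 0.8, -0.9]
grip_width: 0.0501
```

```bash
python3 -c "
from h import *
go([.4772,.294,.0288],.02,4.6)"
```

```text
q [ 0.35  0.71  1.73  0.    0.71 -1.24] F [ 0.4  0.8 -0.9] w 0.0501 t 37.4
pos [0.4779 0.294  0.0438] err mm [ -0.7   0.  -15. ] rot [-0.     0.001  0.001]
[[1.5, 0.07, 0.01, -0.0, 0.001, 0.001, 4.6]]
```

Cover edge is now about at the wall top; lowering slowly and watching the force.

>>> arm_command(
  plan=[
    [0.5,0.07,0,0,0,0,4.6],
    [0.4,0,0,0,0,0,4.6],
    [0,0,0,0,0,0,4.6],
    [0,0,0,0,0,0,4.6],
  ],
)

```text
time: 37.9
position: [0.4772, 0.294, 0.0342]
tool_rot: [0.505, -0.495, -0.505, -0.496]
ft_force: [0.6, -0.1, -0.5]
grip_width: 0.0503
```

>>> arm_command(
  plan=[
    [0.4,0,0,0,0,0,4.6],
    [0.2,0,0,0,0,0,4.6],
    [0,0,0,0,0,0,4.6],
    [0,0,0,0,0,0,4.6],
    [0,0,0,0,0,0,4.6],
  ],
)

```text
time: 38.52
position: [0.4773, 0.294, 0.0288]
tool_rot: [0.505, -0.494, -0.505, -0.496]
ft_force: [0.0, 0.3, 0.7]
grip_width: 0.0499
```

```bash
python3 -c "
from h import *
go([.4772,.294,.0288],.02,4.6)"
```

```text
q [ 0.35  0.73  1.73  0.    0.67 -1.24] F [0.  0.3 0.7] w 0.0499 t 38.52
pos [0.4773 0.294  0.0288] err mm [-0.1 -0.   0. ] rot [-0.     0.001  0.002]
[[-0.0, 0.01, -0.0, -0.0, 0.001, 0.002, 4.6]]
```

>>> arm_command(
  plan=[
    [0.1,0,0,0,0,0,4.6],
    [0,0,0,0,0,0,4.6],
    [0,0,0,0,0,0,8.7],
    [0,0,0,0,0,0,8.7],
    [0,0,0,0,0,0,8.7],
    [0,0,0,0,0,0,8.7],
    [-1,0,0,0,0,0,8.7],
    [-3,0,0,0,0,0,8.7],
    [-4,0,0,0,0,0,8.7],
    [-4,0,0,0,0,0,8.7],
    [-2,0,0,0,0,0,8.7],
    [0,0,0,0,0,0,8.7],
  ],
)

```text
time: 40.02
position: [0.4777, 0.2941, 0.1754]
tool_rot: [0.506, -0.493, -0.504, -0.497]
ft_force: [1.0, -0.0, -0.2]
grip_width: 0.0872
```

```bash
python3 - <<'E'
from h import *
go([.529,-.329,.27],0,8.7)
tins()
p,d,K,Rc,t=snap('wrist'); cv2.imwrite('pics/w6.png',cv2.resize(np.clip(p[60:330,220:480].astype(int)*5//4,0,255).astype(np.uint8),None,fx=2,fy=2)); P=cloud('wrist',d,K,Rc,t)
m=(abs(P[...,2]-.052)<.008)&(abs(P[...,0]-.43)<.06)&(abs(P[...,1]-.294)<.05)
for lo,hi in((.38,.41),(.42,.45),(.465,.49)):
    k=m&(P[...,0]>lo)&(P[...,0]<hi); print(k.sum(),np.median(P[k],0))
z=np.load('w1.npz'); P0=cloud('wrist',z['d'],z['K'],z['Rc'],z['t']); 
for lo,hi in((.38,.41),(.42,.45),(.465,.49)):
    k=(abs(P0[...,2]-.052)<.008)&(abs(P0[...,1]-.294)<.05)&(P0[...,0]>lo)&(P0[...,0]<hi); print('before',k.sum(),np.median(P0[k],0))
E
```

```text
q [ 0.35  0.5   1.65  0.    0.99 -1.24] F [ 1.  -0.  -0.2] w 0.0872 t 40.02
pos [0.4777 0.2941 0.1754] err mm [  51.3 -623.1   94.6] rot [0.02  0.002 0.005]
[[-0.8, -0.33, -5.2, 0.002, 0.0, 0.0, 8.7], [-0.79, -0.34, -5.2, 0.002, 0.0, 0.0, 8.7], [-0.79, -0.34, -5.2, 0.002, 0.0, 0.0, 8.7], [-0.79, -0.35, -5.2, 0.002, 0.0, 0.0, 8.7], [-0.79, -0.36, -5.2, 0.002, 0.0, 0.0, 8.7], [-0.79, -0.37, -5.2, 0.002, 0.0, 0.0, 8.7], [-0.79, -0.38, -5.2, 0.002, 0.0, 0.0, 8.7], [-0.79, -0.39, -5.2, 0.002, 0.0, 0.0, 8.7], [-0.79, -0.39, -5.2, 0.002, 0.0, 0.0, 8.7], [-0.79, -0.4, -5.19, 0.002, 0.0, 0.0, 8.7], [-0.79, -0.41, -5.19, 0.002, 0.0, 0.0, 8.7], [-0.79, -0.42, -5.19, 0.002, 0.0, 0.0, 8.7]]
blob [345 233  19  19 279] xy 615.0 -52.7 r 21.1 z 0.0434
blob [335 277  19  19 287] xy 518.3 -27.9 r 20.9 z 0.0437
2978 [0.39480872 0.2911448  0.05358622]
2884 [0.43481192 0.29261008 0.0535885 ]
2295 [0.47716551 0.29355903 0.05369362]
before 2552 [0.39509335 0.29156786 0.05358599]
before 2499 [0.43483866 0.29298496 0.05359371]
before 2034 [0.47718694 0.29375762 0.05374218]
```

View pics/w6.png

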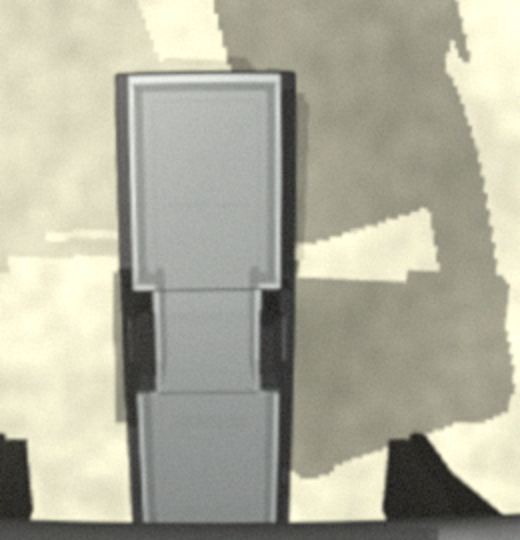

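The cover sits at the same height as before (0.0536 in the same view), with both tabs out and symmetric at about (137,340) and (272,340). Both tins are still on the mat. On to the dial: first up and across.

>>> arm_command(
  plan=[
    [-3,0,0,0,0,0,8.7],
    [-5,0,0,0,0,0,8.7],
    [-4,0,0,0,0,0,8.7],
    [-2,0,0,0,0,0,8.7],
    [0,0,-3,0,0,0,8.7],
    [0,-0.4,-5,0,0,0,8.7],
    [0,-0.4,-5,0,0,0,8.7],
    [0,-0.4,-5,0,0,0,8.7],
    [0,-0.4,-5,0,0,0,8.7],
    [0,-0.4,-5,0,0,0,8.7],
    [0,-0.4,-5,0,0,0,8.7],
  ],
)

```text
time: 41.5
position: [0.5014, -0.0432, 0.3006]
tool_rot: [-0.499, 0.502, 0.514, 0.484]
ft_force: [1.1, -0.1, -0.5]
grip_width: 0.0871
```

>>> arm_command(
  plan=[
    [0,-0.4,-5,0,0,0,8.7],
    [0,-0.4,-5,0,0,0,8.7],
    [0,-0.4,-5,0,0,0,8.7],
    [0,-0.4,-5,0,0,0,8.7],
    [0,-0.4,-4,0,0,0,8.7],
    [0,0,-2,0,0,0,8.7],
    [0,0,-1,0,0,0,8.7],
    [0,0,0,0,0,0,8.7],
    [0,0,0,0,0,0,8.7],
    [0,0,0,0,0,0,8.7],
  ],
)

```text
time: 42.75
position: [0.5236, -0.3181, 0.2858]
tool_rot: [-0.489, 0.503, 0.523, 0.484]
ft_force: [0.2, -0.2, -0.8]
grip_width: 0.087
```

```bash
python3 - <<'E'
from h import *
go([.529,-.329,.3],0,8.7)
p,d,K,Rc,t=snap('wrist'); cv2.imwrite('pics/w7.png',p); np.savez('w7.npz',p=p,d=d,K=K,Rc=Rc,t=t)
E
```

```text
q [-0.72  0.47  1.35 -0.03  1.37 -2.31] F [ 0.2 -0.2 -0.8] w 0.087 t 42.75
pos [ 0.5236 -0.3181  0.2858] err mm [  5.4 -10.9  14.2] rot [ 0.025  0.014 -0.053]
[[-1.46, -0.44, -1.08, 0.025, 0.014, -0.053, 8.7]]
```

View pics/w7.png

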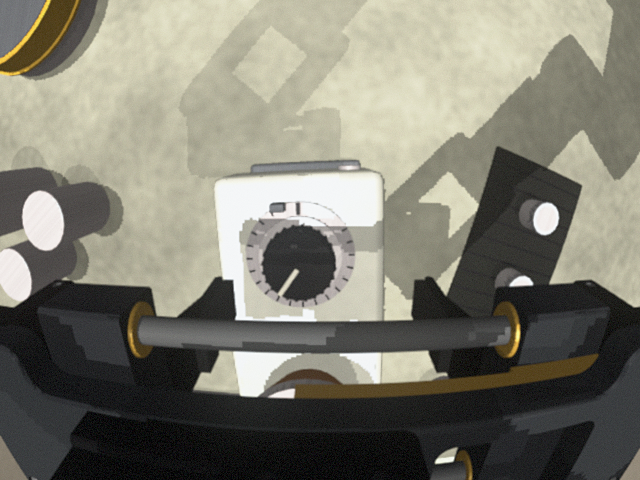

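Dial at about (300,262) in the wrist view, its white line pointing to (282,293), the stop tick at (298,208).

```bash
cat >> h.py <<'E'
def dial(n,z=None):
    p,d,K,Rc,t=z if z is not None else snap(n); P=cloud(n,d,K,Rc,t)
    near=(np.hypot(P[...,0]-.53,P[...,1]+.328)<.035)&(abs(P[...,2]-.22)<.008)
    k=(near&(p.max(2)<70)).astype(np.uint8); nn,l,s,_=cv2.connectedComponentsWithStats(k); i=1+np.argmax(s[1:,4])
    ys,xs=np.nonzero(l==i); W=onplane(n,np.c_[xs,ys],.22,K,Rc,t)*1000; (cx,cy),r=cv2.minEnclosingCircle(W[:,:2].astype(np.float32))
    m=near&(p.min(2)>95); ys,xs=np.nonzero(m); L=onplane(n,np.c_[xs,ys],.22,K,Rc,t)[:,:2]*1000; L=L[np.hypot(*(L-[cx,cy]).T)<23]
    v=L.mean(0)-[cx,cy]; u,sv,vt=np.linalg.svd(L-L.mean(0)); a=vt[0]*np.sign(vt[0]@v)
    print(n,'dial c',round(cx,1),round(cy,1),'r',round(r,1),'line n',len(L),'ang centre',np.round(np.degrees(np.arctan2(v[1],v[0])),1),'ang axis',np.round(np.degrees(np.arctan2(a[1],a[0])),1), 'spread',np.round(sv/np.sqrt(len(L)),1))
E
python3 - <<'E'
from h import *
for n in('w7','top0'):
    z=np.load(n+'.npz'); zz=[z[k] for k in('p','d','K','Rc','t')]; dial('wrist' if n=='w7' else 'top',zz)
zz=np.load('w7.npz'); a=[zz[k] for k in('K','Rc','t')]
print('tick',onplane('wrist',[[298,208],[300,262]],[.19],*a)*1000)
P=cloud('wrist',zz['d'],*a); m=(abs(P[...,2]-.19)<.004)&(P[...,0]<.55); W=P[m][:,:2]*1000; W=W[(W[:,1]<-250)&(W[:,1]>-400)]
print('deck',cv2.minAreaRect(W.astype(np.float32)))
E
```

```text
wrist dial c 527.7 -333.5 r 25.2 line n 164 ang centre -29.6 ang axis -33.1 spread [5.6 1.1]
top dial c 529.9 -330.4 r 25.1 line n 21 ang centre -41.2 ang axis -31.7 spread [6. 1.]
tick [[ 494.60452658 -335.77056034  190.        ]
 [ 534.80494239 -333.88648629  190.        ]]
deck ((511.4365234375, -335.0509033203125), (84.15290832519531, 124.8370590209961), 3.423790454864502)
```

>>> arm_command(
  plan=[
    [-0.7,-0.4,-1,0.025,0.014,-0.05,8.7],
    [0,0,0,0,0,0,8.7],
    [0,0,0,0,0,0,8.7],
    [0,0,0,0,0,0,8.7],
    [0,0,0,0,0,0,8.7],
    [0,0,0,0,0,0,8.7],
  ],
)

```text
time: 43.55
position: [0.5287, -0.325, 0.2927]
tool_rot: [-0.5, 0.5, 0.502, 0.499]
ft_force: [0.4, -0.1, -0.3]
grip_width: 0.087
```

```bash
python3 - <<'E'
from h import *
go([.529,-.332,.25],0.0,8.7)
dial('wrist')
z=np.load('scene0.npz'); zz=[z[k] for k in('p','d','K','Rc','t')]; dial('scene',zz)
E
```

```text
q [-0.73  0.46  1.36 -0.    1.33 -2.3 ] F [ 0.4 -0.1 -0.3] w 0.087 t 43.55
pos [ 0.5287 -0.325   0.2927] err mm [  0.3  -7.  -42.7] rot [ 0.004  0.002 -0.004]
[[4.27, -0.04, -0.71, 0.004, 0.002, -0.004, 8.7]]
wrist dial c 527.6 -333.8 r 25.1 line n 160 ang centre -28.1 ang axis -32.7 spread [5.7 1.1]
scene dial c 528.7 -330.1 r 27.8 line n 18 ang centre -61.8 ang axis -34.1 spread [5.5 1.5]
```

>>> arm_command(
  plan=[
    [1.5,0,-0.7,0.004,0,0,8.7],
    [2.5,0,0,0,0,0,8.7],
    [2,0,0,0,0,0,8.7],
    [1,0,0,0,0,0,8.7],
    [0,0,0,0,0,0,8.7],
    [0,0,0,0,0,0,8.7],
    [0,0,0,0,0,0,8.7],
    [0,0,0,0,0,0,8.7],
  ],
)

```text
time: 44.6
position: [0.5287, -0.3346, 0.219]
tool_rot: [-0.499, 0.501, 0.5, 0.5]
ft_force: [-0.1, 0.0, 0.3]
grip_width: 0.0873
```

```bash
python3 - <<'E'
from h import *
go([.5285,-.332,.198],0.0,8.7)
E
```

```text
q [-0.74  0.53  1.43 -0.    1.18 -2.31] F [-0.1  0.   0.3] w 0.0873 t 44.6
pos [ 0.5287 -0.3346  0.219 ] err mm [ -0.2   2.6 -21. ] rot [-0.002 -0.    -0.003]
[[2.1, 0.01, 0.26, -0.002, -0.0, -0.003, 8.7]]
```

>>> arm_command(
  plan=[
    [0.8,0,0.2,0,0,0,8.7],
    [0.8,0,0,0,0,0,8.7],
    [0.5,0,0,0,0,0,8.7],
    [0,0,0,0,0,0,8.7],
    [0,0,0,0,0,0,8.7],
    [0,0,0,0,0,0,8.7],
  ],
)

```text
time: 45.35
position: [0.5287, -0.3323, 0.1967]
tool_rot: [-0.499, 0.501, 0.5, 0.5]
ft_force: [0.6, -0.9, -0.1]
grip_width: 0.0871
```

>>> arm_command(
  plan=[
    [0,0,0,0,0,0,4.4],
    [0,0,0,0,0,0,4.4],
    [0,0,0,0,0,0,4.4],
    [0,0,0,0,0,0,4.4],
    [0,0,0,0,0,0,4.4],
  ],
  grip_force=6,
)

```text
time: 45.98
position: [0.5291, -0.3337, 0.1974]
tool_rot: [-0.5, 0.502, 0.499, 0.499]
ft_force: [0.4, -1.3, -1.4]
grip_width: 0.0477
```

```bash
python3 - <<'E'
from h import *
go([.5285,-.332,.198],0.0,8.7)
print(robot.get_obs()['moment'])
E
```

```text
q [-0.74  0.56  1.46 -0.    1.13 -2.31] F [ 0.4 -1.3 -1.4] w 0.0477 t 45.98
pos [ 0.5291 -0.3337  0.1974] err mm [-0.6  1.7  0.6] rot [-0.001 -0.004 -0.001]
[[-0.06, 0.06, 0.17, -0.001, -0.004, -0.001, 8.7]]
[ 0.04680535  0.05127955 -0.04061397]
```

>>> arm_command(
  plan=[
    [0,0,0,0,0,0,4.4],
    [0,0,0,0,0,0,4.4],
    [0,0,0,0.05,0,0,4.4],
    [0,0,0,0.1,0,0,4.4],
    [0,0,0,0.12,0,0,4.4],
    [0,0,0,0.12,0,0,4.4],
    [0,0,0,0.12,0,0,4.4],
    [0,0,0,0.12,0,0,4.4],
    [0,0,0,0.1,0,0,4.4],
    [0,0,0,0.05,0,0,4.4],
    [0,0,0,0,0,0,4.4],
    [0,0,0,0,0,0,4.4],
  ],
  grip_force=25,
)

```text
time: 47.48
position: [0.529, -0.3338, 0.1974]
tool_rot: [-0.265, 0.657, 0.263, 0.655]
ft_force: [-0.7, -0.7, -0.7]
grip_width: 0.0471
```

```bash
cat >> h.py <<'E'
def st():
    o=robot.get_obs(); M=R.from_quat(o['tool_rot']).as_matrix(); z=M[:,2]
    print('t',round(o['time'],2),'pos',np.round(o['position'],4),'yaw',round(float(np.arctan2(-z[0],z[1])),4),'tilt',np.round(M[:2,0],4),'F',np.round(o['ft_force'],1),'M',np.round(o['moment'],2),'q6',round(o['q'][5],3),'tau6',round(o['joint_torque'][5],3),'w',round(o['grip_width'],4))
E
python3 -c "
from h import *
st(); dial('scene')"
```

```text
t 47.48 pos [ 0.529  -0.3338  0.1974] yaw -0.8064 tilt [-0.0012 -0.0031] F [-0.7 -0.7 -0.7] M [-0.03 -0.05 -0.02] q6 -1.503 tau6 0.001 w 0.0471
scene dial c 516.8 -314.4 r 18.3 line n 0 ang centre nan ang axis nan spread []h.py:53: RuntimeWarning: Mean of empty slice.
  v=L.mean(0)-[cx,cy]; u,sv,vt=np.linalg.svd(L-L.mean(0)); a=vt[0]*np.sign(vt[0]@v)
  ret = um.true_divide(
```

>>> arm_command(
  plan=[
    [0,0,0,0.05,0,0,4.4],
    [0,0,0,0.1,0,0,4.4],
    [0,0,0,0.15,0,0,4.4],
    [0,0,0,0.15,0,0,4.4],
    [0,0,0,0.15,0,0,4.4],
    [0,0,0,0.15,0,0,4.4],
    [0,0,0,0.15,0,0,4.4],
    [0,0,0,0.15,0,0,4.4],
    [0,0,0,0.1,0,0,4.4],
    [0,0,0,0.05,0,0,4.4],
    [0,0,0,0,0,0,4.4],
    [0,0,0,0,0,0,4.4],
  ],
)

```text
time: 49.02
position: [0.5287, -0.3339, 0.1974]
tool_rot: [0.162, 0.688, -0.165, 0.687]
ft_force: [0.5, -0.4, -0.0]
grip_width: 0.0471
```

```bash
python3 -c "
from h import *
st()"
```

```text
t 49.02 pos [ 0.5287 -0.3339  0.1974] yaw -2.0378 tilt [-0.0026 -0.0039] F [ 0.5 -0.4 -0. ] M [-0.17  0.09  0.08] q6 -0.27 tau6 0.042 w 0.0471
```

>>> arm_command(
  plan=[
    [0,0,0,0.06,0,0,4.4],
    [0,0,0,0.06,0,0,4.4],
    [0,0,0,0.06,0,0,4.4],
    [0,0,0,0.06,0,0,4.4],
    [0,0,0,0.05,0,0,4.4],
    [0,0,0,0.05,0,0,4.4],
  ],
)

```text
time: 49.78
position: [0.5286, -0.3338, 0.1974]
tool_rot: [0.278, 0.65, -0.281, 0.649]
ft_force: [0.1, -1.3, -0.5]
grip_width: 0.0476
```

```bash
python3 -c "
from h import *
st()"
```

```text
t 49.77 pos [ 0.5286 -0.3338  0.1974] yaw -2.3841 tilt [-0.0029 -0.0036] F [ 0.1 -1.3 -0.5] M [-0.16  0.14  0.02] q6 0.076 tau6 -0.252 w 0.0476
```

>>> arm_command(
  plan=[
    [0,0,0,0.04,0,0,4.4],
    [0,0,0,0.04,0,0,4.4],
    [0,0,0,0.04,0,0,4.4],
  ],
)

```text
time: 50.15
position: [0.5286, -0.3338, 0.1973]
tool_rot: [0.317, 0.632, -0.32, 0.631]
ft_force: [0.2, -1.1, -0.7]
grip_width: 0.0475
```

```bash
python3 -c "
from h import *
st()"
```

```text
t 50.15 pos [ 0.5286 -0.3338  0.1973] yaw -2.5063 tilt [-0.0029 -0.0032] F [ 0.2 -1.1 -0.7] M [-0.08  0.17  0.02] q6 0.198 tau6 -0.196 w 0.0475
```

>>> arm_command(
  plan=[
    [0,0,0,0.04,0,0,4.4],
    [0,0,0,0.04,0,0,4.4],
    [0,0,0,0.04,0,0,4.4],
  ],
)

```text
time: 50.52
position: [0.5304, -0.3328, 0.1973]
tool_rot: [0.353, 0.612, -0.355, 0.613]
ft_force: [1.6, 0.1, -0.1]
grip_width: 0.0474
```

```bash
python3 -c "
from h import *
st()"
```

```text
t 50.52 pos [ 0.5304 -0.3328  0.1973] yaw -2.6188 tilt [-0.0003 -0.0031] F [ 1.6  0.1 -0.1] M [ 0.05 -0.12  0.87] q6 0.312 tau6 0.623 w 0.0474
```

>>> arm_command(
  plan=[
    [0,0,0,0,0,0,4.4],
    [0,0,0,0,0,0,4.4],
  ],
)

```text
time: 50.78
position: [0.5305, -0.3327, 0.1974]
tool_rot: [0.351, 0.612, -0.354, 0.613]
ft_force: [1.4, -0.8, -0.6]
grip_width: 0.0477
```

```bash
python3 -c "
from h import *
st()"
```

```text
t 50.77 pos [ 0.5305 -0.3327  0.1974] yaw -2.615 tilt [-0.0006 -0.0035] F [ 1.4 -0.8 -0.6] M [-0.08  0.12  0.29] q6 0.309 tau6 0.349 w 0.0477
```

>>> arm_command(
  plan=[
    [0,0,0,0.02,0,0,4.4],
    [0,0,0,0,0,0,4.4],
    [0,0,0,0,0,0,4.4],
  ],
)

```text
time: 51.15
position: [0.5307, -0.3326, 0.1973]
tool_rot: [0.357, 0.609, -0.359, 0.61]
ft_force: [0.5, -0.4, -0.6]
grip_width: 0.0477
```

```bash
python3 -c "
from h import *
st()
p,d,K,Rc,t=snap('wrist'); cv2.imwrite('pics/w8.png',p)"
```

```text
t 51.15 pos [ 0.5307 -0.3326  0.1973] yaw -2.6333 tilt [-0.0002 -0.0037] F [ 0.5 -0.4 -0.6] M [-0.01  0.05  0.67] q6 0.327 tau6 0.679 w 0.0477
```

View pics/w8.png

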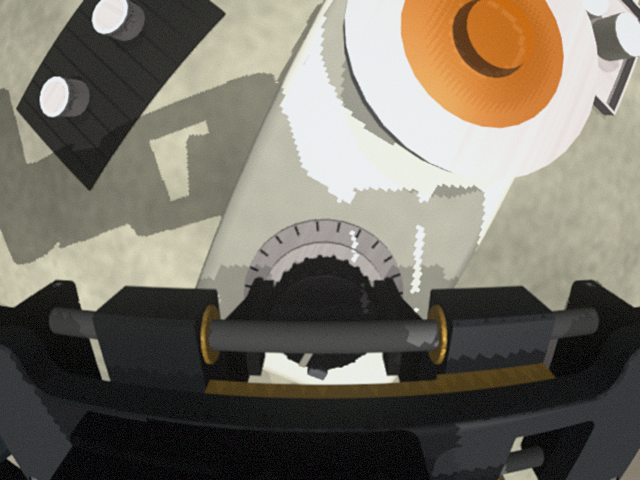

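The line on the dial at about (308,358) points to the long tick, and the moment about z has risen to 0.67 N m, so it is at the stop. The tool turned 2.62–2.63 rad, which is 10 clicks from the start. Backing off 1.31 rad.

>>> arm_command(
  plan=[
    [0,0,0,-0.05,0,0,4.4],
    [0,0,0,-0.1,0,0,4.4],
    [0,0,0,-0.12,0,0,4.4],
    [0,0,0,-0.12,0,0,4.4],
    [0,0,0,-0.12,0,0,4.4],
    [0,0,0,-0.12,0,0,4.4],
    [0,0,0,-0.12,0,0,4.4],
    [0,0,0,-0.12,0,0,4.4],
    [0,0,0,-0.1,0,0,4.4],
    [0,0,0,-0.05,0,0,4.4],
    [0,0,0,0,0,0,4.4],
    [0,0,0,0,0,0,4.4],
  ],
)

```text
time: 52.7
position: [0.5289, -0.3314, 0.1974]
tool_rot: [0.016, 0.706, -0.013, 0.707]
ft_force: [0.5, -0.4, -0.0]
grip_width: 0.0477
```

```bash
python3 -c "
from h import *
st()"
```

```text
t 52.7 pos [ 0.5289 -0.3314  0.1974] yaw -1.612 tilt [0.0014 0.0047] F [ 0.5 -0.4 -0. ] M [-0.15 -0.06  0.07] q6 -0.702 tau6 0.059 w 0.0477
```

Need about 0.295 more.

>>> arm_command(
  plan=[
    [0,0,0,-0.07,0,0,4.4],
    [0,0,0,-0.07,0,0,4.4],
    [0,0,0,-0.07,0,0,4.4],
    [0,0,0,-0.05,0,0,4.4],
    [0,0,0,-0.03,0,0,4.4],
    [0,0,0,0,0,0,4.4],
    [0,0,0,0,0,0,4.4],
    [0,0,0,0,0,0,4.4],
  ],
)

```text
time: 53.7
position: [0.5283, -0.3314, 0.1974]
tool_rot: [-0.086, 0.701, 0.089, 0.702]
ft_force: [0.8, -0.2, -0.7]
grip_width: 0.0473
```

```bash
python3 -c "
from h import *
st()"
```

```text
t 53.7 pos [ 0.5283 -0.3314  0.1974] yaw -1.3224 tilt [0.0004 0.0055] F [ 0.8 -0.2 -0.7] M [-0.13 -0.    0.04] q6 -0.992 tau6 0.005 w 0.0473
```

>>> arm_command(
  plan=[
    [0,0,0,0,0,0,8.7],
    [0,0,0,0,0,0,8.7],
    [0,0,0,0,0,0,8.7],
    [0,0,0,0,0,0,8.7],
    [0,0,0,0,0,0,8.7],
    [-1,0,0,0,0,0,8.7],
    [-3,0,0,0,0,0,8.7],
    [-4,0,0,0,0,0,8.7],
    [-3,0,0,0,0,0,8.7],
    [-1,0,0,0,0,0,8.7],
    [0,0,0,0,0,0,8.7],
    [0,0,0,0,0,0,8.7],
  ],
)

```text
time: 55.2
position: [0.5271, -0.3313, 0.3217]
tool_rot: [-0.085, 0.702, 0.09, 0.701]
ft_force: [1.0, -0.4, 0.3]
grip_width: 0.0869
```

```bash
python3 -c "
from h import *
st(); tins(); dial('wrist'); dial('scene')
p=snap('scene')[0]; a=snap('wrist')[0]; cv2.imwrite('pics/c9.png',np.hstack([p[:420,150:520],cv2.resize(a[:420],(430,420))]))"
```

```text
t 55.2 pos [ 0.5271 -0.3313  0.3217] yaw -1.3232 tilt [-0.0021  0.0077] F [ 1.  -0.4  0.3] M [-0.11  0.07 -0.04] q6 -0.991 tau6 0.0 w 0.0869
blob [345 232  19  20 281] xy 615.2 -52.3 r 21.3 z 0.0434
blob [335 277  19  19 285] xy 518.3 -27.9 r 20.9 z 0.0435
wrist dial c 529.5 -332.0 r 25.0 line n 151 ang centre -98.9 ang axis -112.5 spread [6.1 2.6]
scene dial c 528.3 -329.0 r 27.9 line n 11 ang centre -106.9 ang axis -101.7 spread [4.1 1.4]
```

View pics/c9.png

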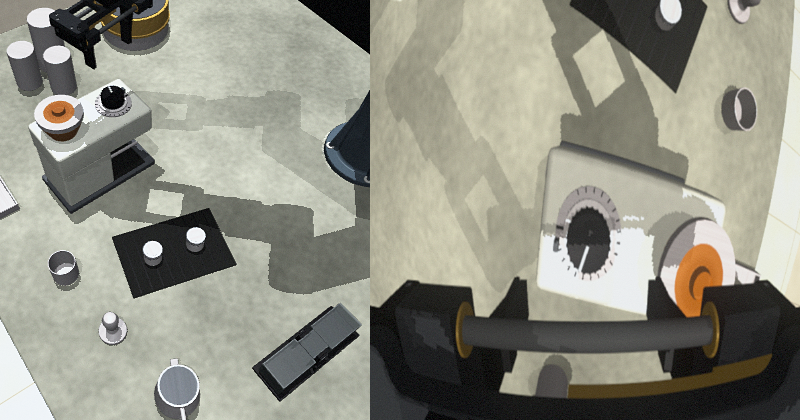

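Tins stand on the mat at (152,252) and (195,238), the cover is on the case, and the bystanders have not moved. A stray bright speck disturbs the wrist reading of the dial line, so I'll measure it again from the connected line only.

```bash
python3 - <<'E'
from h import *
p,d,K,Rc,t=snap('wrist')
v,u=np.mgrid[:480,:640]; W=onplane('wrist',np.c_[u.ravel(),v.ravel()],.22,K,Rc,t)[:,:2].reshape(480,640,2)
m=((np.hypot(W[...,0]-.5295,W[...,1]+.332)<.022)&(p.min(2)>110)).astype(np.uint8)
n,l,s,c=cv2.connectedComponentsWithStats(m)
for i in range(1,n):
    if s[i,4]>15:
        L=W[l==i]*1000; _,sv,vt=np.linalg.svd(L-L.mean(0),full_matrices=False); v=L.mean(0)-[529.5,-332]; a=vt[0]*np.sign(vt[0]@v)
        print(s[i],np.round(v,1),'ang',np.degrees(np.arctan2(a[1],a[0])),sv/np.sqrt(len(L)))
st()
E
```

```text
[311 245  16  22 130] [ -2.3 -12.5] ang -102.29010483505756 [5.32929839 1.21496414]
t 55.5 pos [ 0.5274 -0.3316  0.322 ] yaw -1.3232 tilt [-0.0017  0.0073] F [-0.1  0.5  0.7] M [-0.08 -0.04 -0.03] q6 -0.991 tau6 0.0 w 0.0866
```

```bash
python3 -c "
from h import *
tins(); print(workorder.hand_in())"
```

```text
blob [345 232  19  20 283] xy 615.2 -52.2 r 21.3 z 0.0436
blob [335 277  19  19 286] xy 518.3 -27.9 r 20.9 z 0.0437
the job is handed in; nothing more can be done
None
```

The grinder station is set up and the job was handed in at about 55 s of the 210 s allowed; it reports no verdict.

- **Cover off:** I squeezed both tabs, lifted the cover off and set it upright on the counter beside the case.
- **Tins:** There were two. Both stand upright on the mat, about 50 mm either side of its centre, and were unmoved in the last picture before hand-in.
- **Cover on:** It is back on the case. In the wrist view its top is at the same height as before it came off, with both tabs sprung out.
- **Dial:** I turned it clockwise to the stop, where the resisting moment reached about 0.7–0.9 N m and its line pointed to the long tick. I then backed it off 1.31 rad and let go.
- **Bystanders:** The last picture showed the tamper, milk pitcher and dosing cup in place.

**Checks that disagreed:**
- **Dial line:** One wrist reading was off (-99° to -112°) because of a bright speck. Measured from the line alone it was -102.3°, and the scene camera gave -101.7°. Five clicks should give about -101.5°.
- **Dial position:** The top and wrist cameras differed by 3 mm on the dial's centre. I aimed between the two readings and the grip held.

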